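# Load the balance bar with tube carriers, side by side

## Robot

A 6-joint arm with a two-finger parallel gripper is mounted at the origin on a cart in front of the work surface, level with it; the furniture and walls round the work are solid. World frame = base frame: x ahead of the robot, y to its left, z up, the work surface at z = 0. Lengths are in m, angles in degrees, forces in N, time in s.
With the tool pointing down it reaches from about 0.25 to 0.725 m from the base axis. Payload 9.7 kg.
Tool frame: the origin (TCP) lies at the very end of the fingers, on their centre line; the grasp point (between the pads) lies 19 mm behind it (bot.grip_point_offset is the z of the grasp point in the tool frame, in m); z points along the fingers, x is the direction in which the jaws open and shut, and the axes are right-handed (so a half turn about z gives the same grasp; the last joint's range is limited). The gripper opens to 85 mm and grips with 20 to 120 N. Pads are 22 mm wide; open, the fingers measure 114 mm over their backs; the gripper's body (76 mm by 85 mm) begins 54 mm behind the grasp point. The pads swing forward as they close: fully open they stand 13 mm farther back than shut.
Start: joints at [66.921, 4.979, 10.078, 95.1, 0, 90], TCP at [0.216, 0.506, 0.231] pointing down, gripper open.
Joint ranges: [-179.16, 179.16], [-48.56, 103.87], [-65.8, 70.77], [-126.05, 130.52], [-82.76, 87.17], [-180, 180]. Speed limits (degrees/s): [127.2, 127.2, 147.25, 180, 180, 180].

## Interface

Orientations are given as [roll, pitch, yaw] about the fixed x, y, z axes, in that order (R = Rz(yaw) Ry(pitch) Rx(roll)).
In Python, from workcell import get_obs, viewer, job_done, bot gives the robot as it stands.
- The arm moves only by the shell command python3 -m handwheel 'ROWS' [FORCE]. ROWS is JSON, a list of rows, each a list of 5 numbers: the closure, from 0 (fully open) to 1 (shut), then the shift along the world's x, y, z in m, then the turn about the world's z in degrees. A call has 1 to 5 rows; each row is the pose to reach, as a shift and turn from the pose measured when the call began; what a row does not reach only later rows make up. A row lasts 1/10 s, in which the tool goes at most 50 mm and 8.59 degrees, less where a joint would pass 70% of its speed; a pose out of reach is approached as far as the arm can. A call with a gripper value outside its range is refused whole. The fingers move at their own pace and stop on an object; FORCE is the grip in N (left out, the last holds). Time passes only in rows, so rows that repeat a pose let the fingers close. It gives the time, the measured TCP pose, the force and the opening at its end, in the units of the state.
- get_obs(): the state, without advancing time (a new reading comes with each control period).
- viewer.camera(name): name is "scene" or "top" or "wrist"; returns a dict with "color" (480x640x3 uint8, blue, green, red), "K" (3x3 intrinsics, pixels), "dist_coeffs" ([k1, k2, p1, p2, k3] as OpenCV has them; the pictures are not rectified), "origin" and "orientation" of the camera in the world. Camera axes: x right, y down, z forward; pixel columns grow to the right and rows downward; lengths in m; the calibration is good to about 2 mm. A picture is of the moment at which its call begins. There is no depth.
- job_done(): hands the job in, once; it reports no verdict.
The state is a dict: "time": time; "q": joint angles; "qd": joint speeds; "joint_efforts": joint torques, N m; "ee_pos": TCP position; "tcp_rot": TCP orientation; "wrist_force": force on the tool from outside, world axes, zero at the start; "torque": the same for the moment, N m; "opening": finger opening in m.
Only numpy, scipy, OpenCV 4.12 (cv2) and the standard library are available. Lean on these libraries where they do the work, as an engineer would, in place of code of your own. Each camera call takes 0.05 s, during which the arm holds its last target.

## Task

Hang all three tube carriers on the pivoting bar of the balance stand so that it ends level: the double carrier on one arm and the two single carriers side by side on the other. Hang them alternately, first a single, then the double on the other arm, then the second single beside the first, so that the bar never tips as far as its stops. Slide each carrier outward along the bar until you feel it touch the rubber buffer of that arm (or the carrier already there), pressing the buffers only gently, and leave the other things on the bench where they are.

Things in the scene. Friction and masses are not known exactly. Their poses are not given: they have to be found in the camera images.
- stand: balance stand, fixed to the bench: grey base plate 130 x 170 mm, post and fork in the middle (up to z = 144 mm, 38 mm along x, 22 mm along y at the bar) that holds the pivot of the bar. Origin: centre of the base's underside; z up, y along the level bar (to the bar's left arm), x across the bar. Its place and yaw vary.
- bar (a point): centre of the pivoting steel bar, on its pivot, 130 mm above the bench; turns with the bar: y along it to the left arm, x across it, z up. The bar is 370 mm long, 10 mm wide (x), 14 mm high: its top is at z = +7 mm here, and a carrier seated on it has its origin at z = -53 mm. Carriers stay wherever they are set along it.
- left_end (a point): tip of the bar's left arm (y = +185 mm of the bar). Inboard of it a dark collar carries a sprung rubber buffer facing the pivot, 16 mm wide, 1.5 to 13.5 mm above the bar's top. The buffer's face is somewhere 125 to 155 mm from the pivot, different each time and not measured: feel for it. It yields 1 mm per 2.5 N, 8 mm at most; never press it with more than 10 N.
- right_end (a point): tip of the bar's right arm (y = -185 mm of the bar), with the same collar and buffer, mirrored: both buffers are always equally far from the pivot.
- beam (a joint): tilt of the bar, rad: 0 level, positive with the left arm up; stops at 0.21 either way, must stay within 0.20. A spring (1.34 N m/rad) levels it, a damper calms it in about 0.5 s. A single r metres out tilts it about 1.1 r rad, the double 2.2 r: the double alone, or both singles alone on one arm, near the buffer, tip it to its stop. Pressing down on it tips it too.
- single_1: small saddle-shaped tube carrier, bare aluminium, 66 x 28 x 102 mm (own x, y, z), about 0.15 kg: two upright sleeves (26 mm diameter, 60 mm high, at x = -20.5 and +20.5 mm) joined on top by a flat bridge (66 x 28 mm, z = 60 to 72 mm) with a black grip tab on it. Origin: middle of the sleeves' underside; z up. Half a turn about z makes no difference.
- single_2: the other single carrier, the same as single_1 in all but its place.
- double: the double carrier: like a single but twice as long, 66 x 56 x 102 mm (own x, y, z), about 0.30 kg, with two pairs of sleeves (at y = -14 and +14 mm); bridge 66 x 56 mm at z = 60 to 72 mm; the same tab and slot. Origin: middle of the sleeves' underside; z up. Half a turn about z makes no difference.
- single_1_seat (a point): single_1: middle of the bridge's underside, 60 mm above its origin. This rests on the bar's top. The slot between the sleeves runs along y, is 15 mm wide and open below (mouth tapered to 25 mm).
- single_1_tab (a point): single_1: middle of its black upright grip tab, 87 mm above the carrier's origin; the tab is 12 mm thick along the carrier's x, 24 mm along y, 30 mm high (z = 72 to 102 mm of the carrier). Axes as the carrier's.
- single_2_seat (a point): single_2: middle of the bridge's underside, 60 mm above its origin. This rests on the bar's top. The slot between the sleeves runs along y, is 15 mm wide and open below (mouth tapered to 25 mm).
- single_2_tab (a point): single_2: middle of its black upright grip tab, 87 mm above the carrier's origin; the tab is 12 mm thick along the carrier's x, 24 mm along y, 30 mm high (z = 72 to 102 mm of the carrier). Axes as the carrier's.
- double_seat (a point): double: middle of the bridge's underside, 60 mm above its origin. This rests on the bar's top. The slot between the sleeves runs along y, is 15 mm wide and open below (mouth tapered to 25 mm).
- double_tab (a point): double: middle of its black upright grip tab, 87 mm above the carrier's origin; the tab is 12 mm thick along the carrier's x, 24 mm along y, 30 mm high (z = 72 to 102 mm of the carrier). Axes as the carrier's.
- reagent_amber: bystander: small amber bottle, 42 mm diameter, 81 mm high; origin at its foot.
- reagent_drop: bystander: small white bottle with a cap, 33 mm diameter, 69 mm high; origin at its foot.
- label_tape: bystander: roll of tape lying flat, 62 mm diameter, 19 mm high; origin at its underside.
- petri_dish_1: bystander: petri dish, 61 mm diameter, 15 mm high; origin at its underside.
- forceps: bystander: steel forceps, 122 mm long, 8 mm high; origin at their underside.
Mind the look-alikes: they are no part of the job. Leave any purple look-alike of the double alone.

How it is judged:
By the outcome, as a careful person would: the job done as asked, in the order asked, and still so for the second after the job is handed in, with the robot touching nothing.
It also fails if it takes over 70 s, if anything falls off the work surface, if the arm or the gripper's body presses on something with over 40 N, if the wrist force passes 120 N, or if a joint passes its speed limit or range.

## Working session

There is one attempt and no reset: what is moved stays moved. The work goes in short steps, Python scripts to look and compute and a shell command to move; the robot and the scene stay as the last step left them, time stands still between calls to the robot, and variables do not carry over. Pictures are saved under pics/ and viewed, and the job is handed in when it is done.

```bash
ls; mkdir -p pics
python3 - <<'E'
from workcell import get_obs, viewer, bot
import cv2
print(get_obs())
for n in ["scene","top","wrist"]:
    c=viewer.camera(n); cv2.imwrite(f"pics/{n}0.png",c["color"]); print(n,c["K"],c["dist_coeffs"],c["origin"],c["orientation"])
E
```

```text
pics
{'time': 0.0, 'q': array([6.69211385e+01, 5.01086352e+00, 1.00353768e+01, 9.51004461e+01,
       5.91122979e-04, 8.99993993e+01]), 'qd': array([-0.09977027, -0.05907275,  0.05066078, -0.05099853, -0.08019121,
       -0.04507754]), 'joint_efforts': array([ 1.16978757e-03, -5.20389068e+01,  4.64803112e+01,  1.61346188e-02,
        1.41368123e-04, -2.94294082e-07]), 'ee_pos': array([0.21550559, 0.50577027, 0.23059361]), 'tcp_rot': array([-1.79999408e+02,  7.59327576e-02,  6.69217392e+01]), 'wrist_force': array([0.31954224, 0.55864735, 0.34680699]), 'torque': array([ 0.00819723, -0.03791894,  0.01727409]), 'opening': 0.08521668131109904}
scene [[613.6574807    0.         319.97594252]
 [  0.         613.6574807  242.75747813]
 [  0.           0.           1.        ]] [-0.18831184  0.          0.          0.          0.        ] [-0.48780264  1.02329469  0.70895242] [-114.43324984    1.43806919 -130.33152565]
top [[477.4440521    0.         318.16936802]
 [  0.         477.4440521  239.73701483]
 [  0.           0.           1.        ]] [0.03609473 0.         0.         0.         0.        ] [0.379048   0.14948234 1.107844  ] [-170.17284022    2.03452197  -91.40416881]
wrist [[400.08387686   0.         318.45745244]
 [  0.         400.08387686 240.49686903]
 [  0.           0.           1.        ]] [-0.063786  0.        0.        0.        0.      ] [0.15514187 0.53130763 0.3726609 ] [1.64754388e+02 7.41654970e-02 6.69117061e+01]
```

View pics/top0.png

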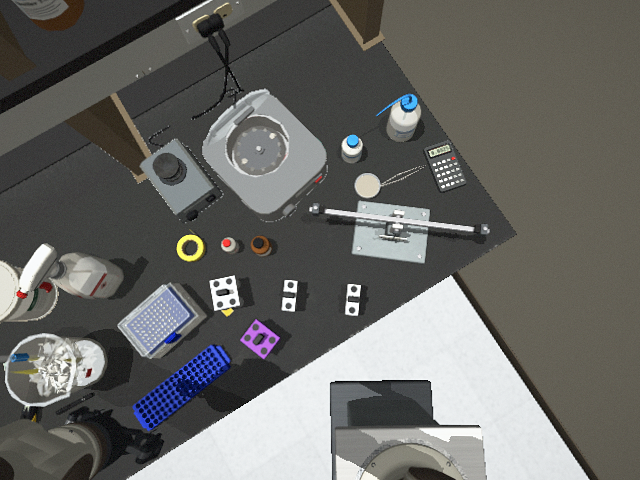

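View pics/scene0.png

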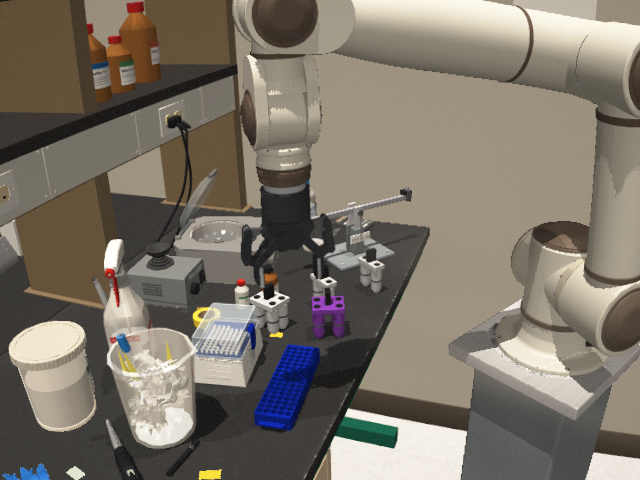

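View pics/wrist0.png

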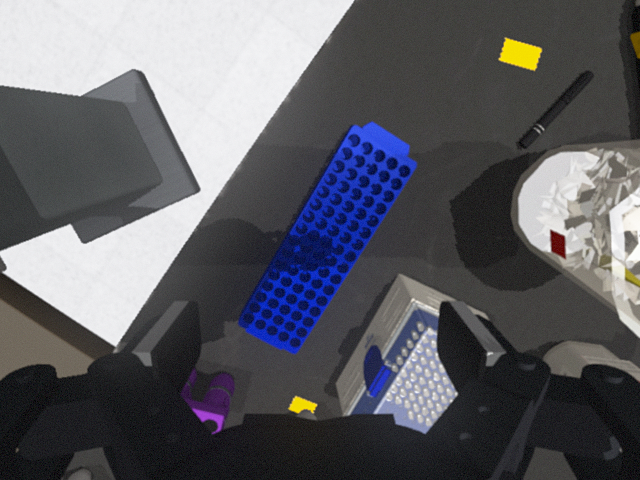

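Top view: the candidates are white singles at (290,295) and (353,299), a white double at (225,293), and a purple look-alike at (260,338), which I leave alone. The bar runs from (316,209) to (485,230). Next: a close crop and measurements.

```bash
cat > h.py <<'E'
import cv2, numpy as np
from scipy.spatial.transform import Rotation as R
from workcell import get_obs, viewer, bot
def rays(c,px):
    u=cv2.undistortPoints(np.array(px,float).reshape(-1,1,2),np.array(c["K"]),np.array(c["dist_coeffs"]))[:,0]
    d=np.c_[u,np.ones(len(u))]@R.from_euler('xyz',c["orientation"],degrees=True).as_matrix().T
    return np.array(c["origin"]),d
def plane(c,px,z):
    o,d=rays(c,px); return o+d*((z-o[2])/d[:,2])[:,None]
def proj(c,P):
    Rm=R.from_euler('xyz',c["orientation"],degrees=True).as_matrix()
    rv=cv2.Rodrigues(Rm.T)[0]; t=-Rm.T@np.array(c["origin"])
    return cv2.projectPoints(np.array(P,float).reshape(-1,1,3),rv,t,np.array(c["K"]),np.array(c["dist_coeffs"]))[0][:,0]
def crop(img,x0,y0,x1,y1,s,name):
    cv2.imwrite("pics/"+name,cv2.resize(img[y0:y1,x0:x1],None,fx=s,fy=s,interpolation=cv2.INTER_CUBIC))
E
python3 - <<'E'
from h import *
c=viewer.camera("top"); im=c["color"]
crop(im,200,260,380,370,4,"c1.png"); crop(im,300,190,500,280,4,"c2.png")
hsv=cv2.cvtColor(im,cv2.COLOR_BGR2HSV)
m=((hsv[...,2]>150)&(hsv[...,1]<60)).astype(np.uint8); 
m[:265]=0;m[325:]=0;m[:,:205]=0;m[:,375:]=0
# close to fill tab
m2=cv2.morphologyEx(m,cv2.MORPH_CLOSE,np.ones((9,9)))
for ct in cv2.findContours(m2,0,2)[0]:
    if cv2.contourArea(ct)<60: continue
    r=cv2.minAreaRect(ct); b=cv2.boxPoints(r); w=plane(c,b,.072)
    print("rect",r, "centre",w.mean(0).round(4),"sides",np.linalg.norm(w[1]-w[0]).round(4),np.linalg.norm(w[2]-w[1]).round(4),"ang of edges",[np.degrees(np.arctan2(*(w[i+1]-w[i])[1::-1])).round(1) for i in (0,1)])
print(plane(c,[[316,209],[485,230]],.13))
E
```

```text
rect ((352.3238220214844, 299.43853759765625), (13.39928913116455, 31.234830856323242), 5.194429397583008) centre [0.4272 0.1116 0.072 ] sides 0.0668 0.0289 ang of edges [np.float64(-7.2), np.float64(-96.7)]
rect ((289.0792236328125, 295.2079162597656), (13.134490966796875, 31.0451602935791), 5.710592269897461) centre [0.4398 0.2478 0.072 ] sides 0.0667 0.0287 ang of edges [np.float64(-6.4), np.float64(-97.3)]
rect ((224.10067749023438, 292.57049560546875), (31.513072967529297, 26.183656692504883), 79.99201965332031) centre [0.4494 0.3892 0.072 ] sides 0.0571 0.0687 ang of edges [np.float64(-81.6), np.float64(-169.6)]
[[ 0.61507002  0.18301155  0.13      ]
 [ 0.55910862 -0.16288766  0.13      ]]
```

View pics/c1.png

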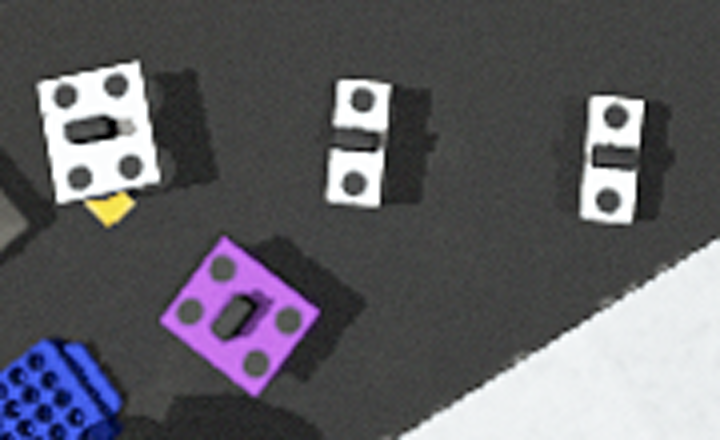

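View pics/c2.png

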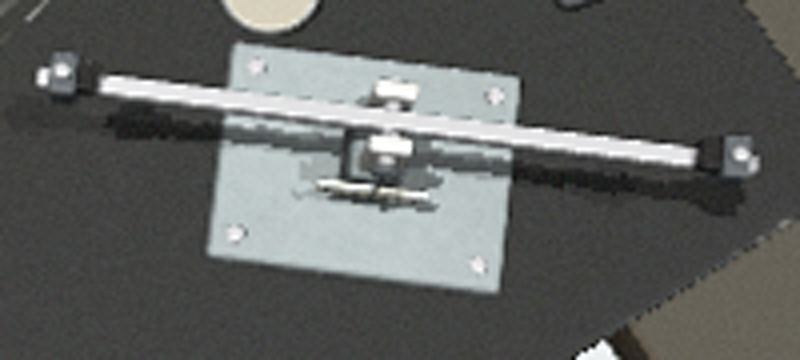

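Run:
```python
from h import *
c=viewer.camera("top"); im=c["color"]
g=cv2.cvtColor(im,cv2.COLOR_BGR2GRAY)
# bar: bright strip between collars, per-column centroid
pts=[]
for x in list(range(330,385,3))+list(range(412,470,3)):
    y0=211+(x-316)*(230-209)/(485-316)
    ys=np.arange(int(y0)-6,int(y0)+7); v=g[ys,x].astype(float)
    w=np.clip(v-195,0,None)
    if w.sum()>0: pts.append([x,(w*ys).sum()/w.sum()])
pts=np.array(pts); P=plane(c,pts,.137)
vx,vy,x0,y0=cv2.fitLine(P[:,:2].astype(np.float32),cv2.DIST_HUBER,0,.01,.01).ravel()
if vy<0: vx,vy=-vx,-vy
res=(P[:,:2]-[x0,y0])@[-vy,vx]; print("res mm",(res*1e3).round(1))
d=np.array([vx,vy]);print("left dir",d,"bar yaw(x axis)",np.degrees(np.arctan2(vy,vx))-90)
tips=plane(c,[[309.3,209.3],[489.5,230.5]],.137)
s=[(t[:2]-[x0,y0])@d for t in tips]; print("len",s[0]-s[1]); cen=np.array([x0,y0])+d*np.mean(s); print("pivot",cen)
# base plate corners from crop at z~0.01
b=plane(c,[[300+236/4,190+44/4],[300+520/4,190+76/4],[300+498/4,190+292/4],[300+207/4,190+256/4]],.010)
print(b[:,:2].round(4),b.mean(0),[np.linalg.norm(b[i]-b[i-1]).round(4) for i in range(4)],np.degrees(np.arctan2(*(b[0]-b[1])[1::-1]))-90)
# tab top rays: black tabs in crop -> at z .102
for n,p in dict(s1=[352.9,299],s2=[289,295]).items(): print(n,plane(c,[p],.102))
```

```text
res mm [-0.3  0.7 -0.3  0.8  0.6 -0.8  0.9  0.2 -0.5  1.2  0.1 -0.4 -0.3 -0.1
  0.7  0.8 -1.7 -0.5 -1.2  0.6  0.8 -0.8  1.3 -0.1 -1.1  0.5 -0.8  0.9
  0.2 -0.9  0.6 -0.3 -1.5  0.4 -0.9  0.8  0.1 -1.2  0.4]
left dir [0.16147706 0.9868765 ] bar yaw(x axis) -9.292648
len 0.3706727247559981
pivot [0.5853085  0.01355069]
[[ 0.66    0.0852]
 [ 0.6351 -0.0793]
 [ 0.5086 -0.0587]
 [ 0.5343  0.1068]] [0.58451517 0.01348177 0.01      ] [np.float64(0.1276), np.float64(0.1664), np.float64(0.1281), np.float64(0.1675)] -8.622288086770283
s1 [[0.42646998 0.11149348 0.102     ]]
s2 [[0.438309   0.24510407 0.102     ]]
```

```bash
python3 -m handwheel '[[0.3,0.024,-0.044,0,-8.2],[0.3,0.048,-0.088,0,-16.4],[0.3,0.072,-0.132,0,-24.6],[0.3,0.096,-0.176,0,-32.8],[0.3,0.118,-0.22,0,-41]]' 20
```

```text
time: 0.75
ee_pos: [0.334, 0.2842, 0.231]
tcp_rot: [-180.0, 0.0, 25.6]
wrist_force: [1.3, -0.0, -0.0]
opening: 0.0599
```

```bash
python3 -c "
from workcell import get_obs as g
o=g();print(o['ee_pos'],o['tcp_rot'],o['opening'],o['wrist_force'])"
```

```text
[0.33402536 0.28415769 0.23095256] [-1.79998583e+02  9.92398623e-03  2.56132490e+01] 0.05985542219881903 [ 1.28977715 -0.01252367 -0.01384303]
```

```bash
python3 -m handwheel '[[0.3,0.023,-0.043,0,-8.2],[0.3,0.046,-0.086,0,-16.4],[0.3,0.07,-0.13,0,-24.6],[0.3,0.093,-0.1725,-0.01,-32.6],[0.3,0.093,-0.1725,-0.02,-32.6]]' 20
python3 - <<'E'
from h import *
for n in ("wrist","top"):
    c=viewer.camera(n); cv2.imwrite(f"pics/{n}1.png",c["color"]); print(c["origin"],c["orientation"])
E
```

```text
time: 1.25
ee_pos: [0.4289, 0.1072, 0.2106]
tcp_rot: [180.0, -0.0, -7.6]
wrist_force: [-0.2, 1.2, 0.5]
opening: 0.0603
[0.43823171 0.17243139 0.35251991] [ 1.64723990e+02 -6.69933543e-02 -7.63308334e+00]
[0.379048   0.14948234 1.107844  ] [-170.17284022    2.03452197  -91.40416881]
```

View pics/wrist1.png

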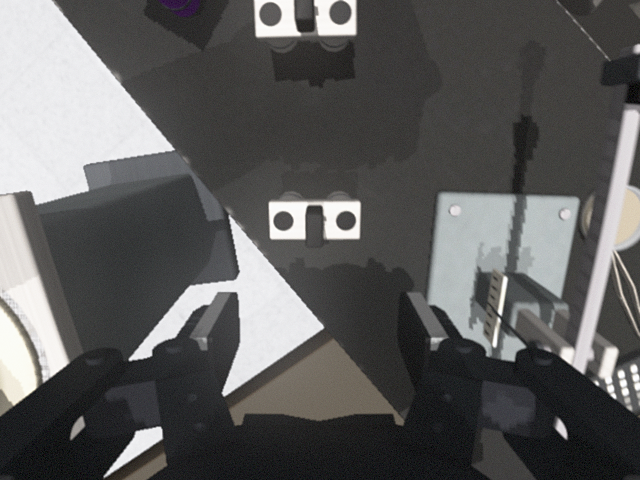

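Wrist view: single_1 is at (315,220), the other single at (306,18) and the bar on the right. I'll measure single_1 from this frame.

```bash
cat > m.py <<'E'
from h import *
def bridge(c,roi,z=.072,thr=150):
    x0,y0,x1,y1=roi; im=c["color"]; hsv=cv2.cvtColor(im,cv2.COLOR_BGR2HSV)
    m=((hsv[...,2]>thr)&(hsv[...,1]<60)).astype(np.uint8); k=np.zeros_like(m);k[y0:y1,x0:x1]=m[y0:y1,x0:x1]
    k=cv2.morphologyEx(k,cv2.MORPH_CLOSE,np.ones((27,27)))
    ct=max(cv2.findContours(k,0,2)[0],key=cv2.contourArea)
    b=cv2.boxPoints(cv2.minAreaRect(ct)); w=plane(c,b,z)
    e=[w[1]-w[0],w[2]-w[1]]
    print("px",b.mean(0).round(1),"centre",w.mean(0).round(4),[(np.linalg.norm(v).round(4),np.degrees(np.arctan2(v[1],v[0])).round(1)) for v in e])
E
python3 - <<'E'
from m import *
bridge(viewer.camera("wrist"),(255,185,380,255))
E
```

```text
px [318.5 224.5] centre [0.4274 0.1118 0.072 ] [(np.float64(0.0645), np.float64(-7.1)), (np.float64(0.0272), np.float64(-95.4))]
```

```bash
python3 -m handwheel '[[0.3,-0.0016,0.0045,-0.04,0.6],[0.3,-0.0016,0.0045,-0.08,0.6],[0.3,-0.0016,0.0045,-0.115,0.6],[0.3,-0.0016,0.0045,-0.134,0.6],[0.3,-0.0016,0.0045,-0.134,0.6]]' 25
python3 - <<'E'
from h import *
c=viewer.camera("wrist"); cv2.imwrite("pics/w2.png",c["color"])
E
```

```text
time: 1.9
ee_pos: [0.423, 0.1172, 0.0744]
tcp_rot: [179.9, 0.3, -6.2]
wrist_force: [0.2, -0.0, 0.2]
opening: 0.0599
```

View pics/w2.png

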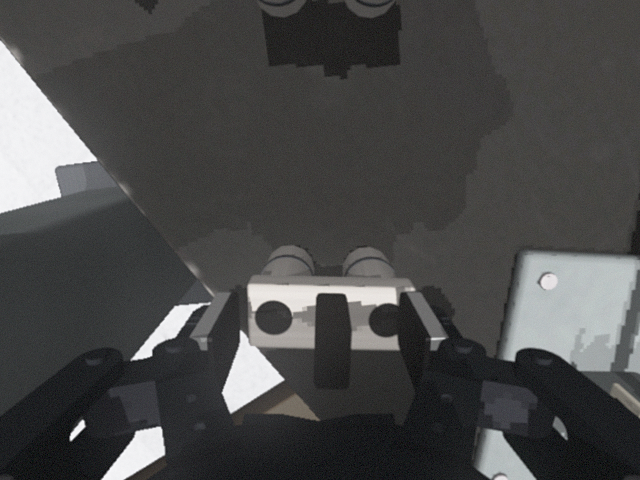

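```bash
cat > s.py <<'E'
from workcell import get_obs as g
o=g();print(o['time'],o['ee_pos'].round(4),o['tcp_rot'].round(1),'F',o['wrist_force'].round(2),'T',o['torque'].round(2),round(o['opening'],4))
E
python3 s.py
```

```text
1.95 [0.424  0.1173 0.0763] [180.    0.2  -6.2] F [-0.4  -0.8   0.61] T [0.02 0.   0.04] 0.0597
```

```bash
python3 -m handwheel '[[0.3,0.0034,-0.0056,0,-0.8],[0.3,0.0034,-0.0056,0,-0.8],[0.3,0.0034,-0.0056,0,-0.8]]' 25; python3 s.py
```

```text
time: 2.25
ee_pos: [0.4282, 0.1119, 0.0776]
tcp_rot: [-180.0, 0.1, -7.0]
wrist_force: [-0.6, 0.2, -0.3]
opening: 0.0598
2.25 [0.4282 0.1119 0.0776] [-1.8e+02  1.0e-01 -7.0e+00] F [-0.62  0.23 -0.34] T [-0.02  0.02 -0.02] 0.0598
```

```bash
python3 -m handwheel '[[1,0,0,-0.001,0],[1,0,0,-0.001,0],[1,0,0,-0.001,0],[1,0,0,-0.001,0],[1,0,0,-0.001,0]]' 25; python3 s.py
```

```text
time: 2.75
ee_pos: [0.4281, 0.1119, 0.0765]
tcp_rot: [-180.0, 0.1, -7.0]
wrist_force: [0.4, -0.3, -0.3]
opening: 0.0116
2.75 [0.4281 0.1119 0.0765] [-1.8e+02  1.0e-01 -7.0e+00] F [ 0.36 -0.29 -0.33] T [0.03 0.05 0.  ] 0.0116
```

```bash
python3 -m handwheel '[[1,0,0,0.03,0],[1,0,0,0.07,0],[1,0,0,0.11,0],[1,0.02,-0.025,0.15,0],[1,0.045,-0.057,0.18,0]]' 25; python3 s.py
```

```text
time: 3.25
ee_pos: [0.4725, 0.0561, 0.2583]
tcp_rot: [-179.9, -0.1, -6.8]
wrist_force: [1.1, 1.3, -1.0]
opening: 0.0118
3.25 [0.4725 0.0561 0.2583] [-1.799e+02 -1.000e-01 -6.800e+00] F [ 1.1   1.26 -0.96] T [-0.02 -0.11 -0.  ] 0.0118
```

```bash
python3 -m handwheel '[[1,0.025,-0.03,0.01,-1],[1,0.05,-0.063,0.01,-2.2],[1,0.075,-0.095,0.01,-2.2],[1,0.0985,-0.1253,0.01,-2.2],[1,0.0985,-0.1253,0.01,-2.2]]' 25; python3 s.py;  python3 - <<'E'
from h import *
for n in ("wrist","top","scene"):
    c=viewer.camera(n); cv2.imwrite(f"pics/{n}3.png",c["color"])
E
python3 s.py
```

```text
time: 3.75
ee_pos: [0.5728, -0.0725, 0.266]
tcp_rot: [-180.0, 0.1, -9.2]
wrist_force: [0.2, 0.7, -3.0]
opening: 0.0115
3.75 [ 0.5728 -0.0725  0.266 ] [-1.8e+02  1.0e-01 -9.2e+00] F [ 0.21  0.71 -3.01] T [ 0.03  0.03 -0.08] 0.0115
3.9 [ 0.5708 -0.0691  0.2678] [-179.9    0.    -9.1] F [-0.09  0.94 -0.61] T [ 0.   -0.02 -0.02] 0.0109
```

View pics/wrist3.png

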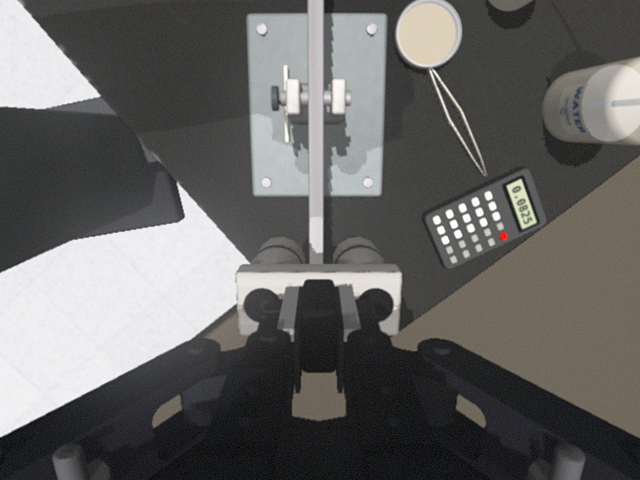

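View pics/scene3.png

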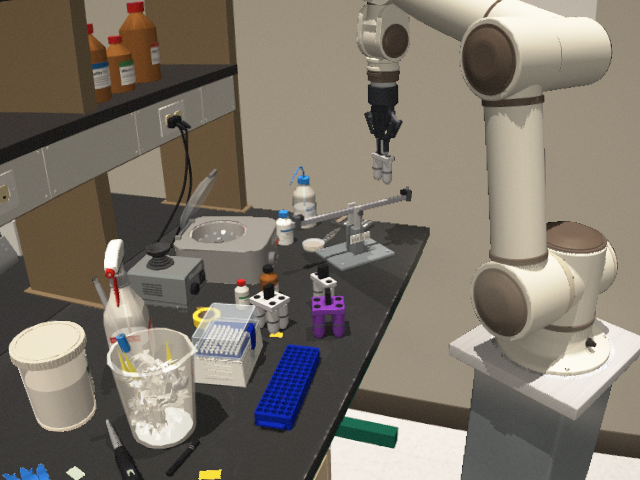

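Wrist view: the bar runs down column ≈316 and the held bridge is centred at ≈319, so they are nearly aligned. I'll compute the lateral offset numerically.

```bash
cat > barline.py <<'E'
from h import *
def barline(rows,xc,half=14,z=.137):
    c=viewer.camera("wrist"); g=cv2.cvtColor(c["color"],cv2.COLOR_BGR2GRAY).astype(float); pts=[]
    for r in rows:
        s=g[r,xc-half:xc+half]; d=np.diff(s); a=np.argmax(d); b=np.argmin(d)
        pts.append([xc-half+(a+b)/2+.5,r])
    P=plane(c,pts,z); o=get_obs()
    vx,vy,x0,y0=cv2.fitLine(P[:,:2].astype(np.float32),cv2.DIST_HUBER,0,.01,.01).ravel()
    if vy<0: vx,vy=-vx,-vy
    n=np.array([vy,-vx]); e=o["ee_pos"][:2]-[x0,y0]
    print(np.array(pts)[:,0]," bar yaw",np.degrees(np.arctan2(vy,vx))-90,"tool lateral offset (+ = beyond bar in its x) mm",1e3*e@n, "from top-cam line", 1e3*(o["ee_pos"][:2]-[.5852,.0135])@np.array([.987,-.161]),"r",(o["ee_pos"][:2]-[.5852,.0135])@np.array([.161,.987]))
    print(o["ee_pos"].round(4),o["tcp_rot"].round(1))
E
python3 -c "
from barline import *
barline(list(range(5,70,6))+list(range(130,200,8)),316)"
```

```text
[320.5 320.5 320.5 320.5 320.5 320.5 320.5 320.  320.  320.5 320.  320.
 319.5 319.5 319.5 319.5 320.  320.  320.  320. ]  bar yaw -9.27005 tool lateral offset (+ = beyond bar in its x) mm -1.785231481561237 from top-cam line -1.1604542798218023 r -0.08348521452795665
[ 0.5706 -0.0687  0.2683] [-179.9   -0.    -9. ]
```

```bash
python3 -m handwheel '[[1,0.001,0,-0.035,0],[1,0.001,0,-0.07,0],[1,0.001,0,-0.09,0],[1,0.001,0,-0.105,0],[1,0.001,0,-0.105,0]]' 25; python3 -m handwheel '[[1,0,0,0,0]]';python3 s.py
```

```text
time: 4.45
ee_pos: [0.5702, -0.0675, 0.1616]
tcp_rot: [-179.9, 0.1, -8.9]
wrist_force: [0.6, 0.3, -1.1]
opening: 0.0116
time: 4.55
ee_pos: [0.57, -0.0668, 0.1627]
tcp_rot: [-179.9, 0.1, -8.9]
wrist_force: [-0.3, -0.3, -1.6]
opening: 0.0114
4.55 [ 0.57   -0.0668  0.1627] [-1.799e+02  1.000e-01 -8.900e+00] F [-0.28 -0.27 -1.57] T [ 0.03 -0.02  0.  ] 0.0114
```

```bash
python3 -m handwheel '[[1,0.002,-0.0005,-0.003,-0.3],[1,0.002,-0.0005,-0.0075,-0.3],[1,0.002,-0.0005,-0.0075,-0.3]]' 25; python3 s.py;  python3 - <<'E'
from h import *
for n in ("wrist","top","scene"):
    c=viewer.camera(n); cv2.imwrite(f"pics/{n}4.png",c["color"])
    if n=="scene": crop(c["color"],280,130,440,280,4,"scene4c.png")
E
```

```text
time: 4.85
ee_pos: [0.5721, -0.0673, 0.1551]
tcp_rot: [-179.9, 0.1, -9.2]
wrist_force: [-0.3, 1.1, -1.8]
opening: 0.0115
4.85 [ 0.5721 -0.0673  0.1551] [-1.799e+02  1.000e-01 -9.200e+00] F [-0.34  1.06 -1.76] T [0.05 0.01 0.08] 0.0115
```

View pics/scene4c.png

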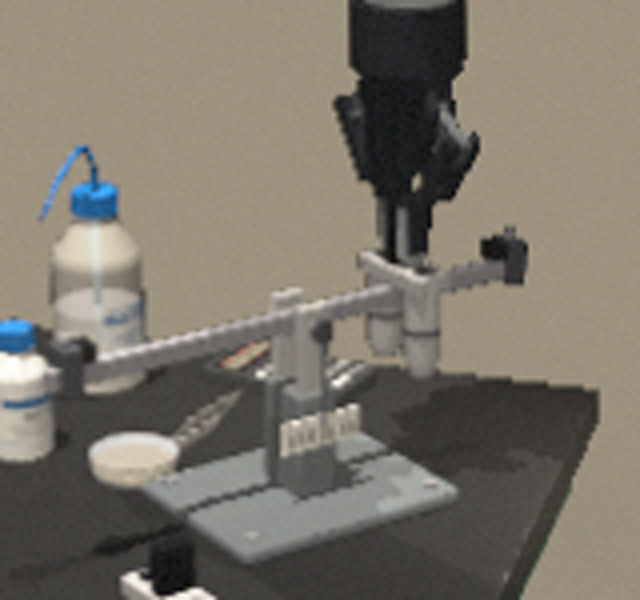

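View pics/wrist4.png

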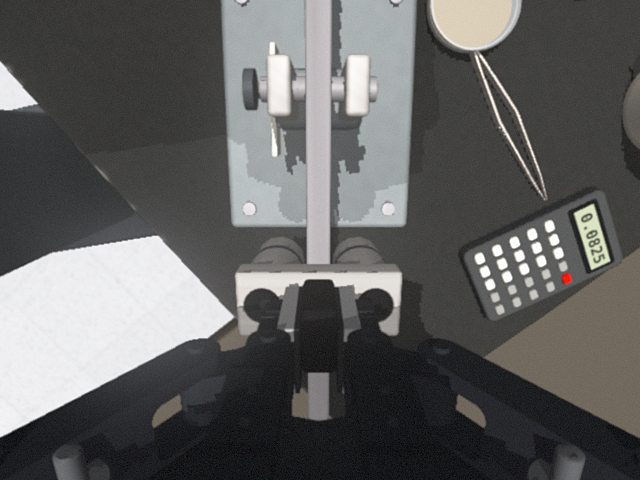

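```bash
python3 -m handwheel '[[1,-0.0011,-0.007,-0.0005,0],[1,-0.0023,-0.014,-0.001,0],[1,-0.0036,-0.022,-0.001,0],[1,-0.0036,-0.022,-0.001,0],[1,-0.0036,-0.022,-0.001,0]]' 25; python3 s.py
```

```text
time: 5.5
ee_pos: [0.5684, -0.0898, 0.1544]
tcp_rot: [-179.9, 0.1, -9.2]
wrist_force: [0.6, 0.1, -2.0]
opening: 0.0113
5.5 [ 0.5684 -0.0898  0.1544] [-1.799e+02  1.000e-01 -9.200e+00] F [ 0.61  0.09 -2.04] T [0.02 0.01 0.01] 0.0113
```

```bash
python3 -m handwheel '[[1,-0.0003,-0.002,0,0],[1,-0.0006,-0.004,0,0],[1,-0.0006,-0.004,0,0]]' 25; python3 s.py
```

```text
time: 5.8
ee_pos: [0.5678, -0.0939, 0.1544]
tcp_rot: [-179.9, 0.1, -9.2]
wrist_force: [0.5, -0.2, -1.2]
opening: 0.0117
5.8 [ 0.5678 -0.0939  0.1544] [-1.799e+02  1.000e-01 -9.200e+00] F [ 0.51 -0.16 -1.21] T [ 0.06 -0.08  0.06] 0.0117
```

```bash
python3 - <<'E'
from h import *
c=viewer.camera("top")
P=plane(c,[[300+698/4,190+155/4],[300+100/4,190+84/4]],.144)
print((P[:,:2]-[.5852,.0135])@np.array([.161,.987]))
E
python3 -m handwheel '[[1,-0.0003,-0.002,0,0],[1,-0.0006,-0.004,0,0],[1,-0.0006,-0.004,0,0]]' 25; python3 s.py
```

```text
[-0.15341604  0.15201949]
time: 6.15
ee_pos: [0.5672, -0.098, 0.1544]
tcp_rot: [-179.9, 0.1, -9.2]
wrist_force: [-0.2, 0.0, -0.9]
opening: 0.0118
6.15 [ 0.5672 -0.098   0.1544] [-1.799e+02  1.000e-01 -9.200e+00] F [-0.22  0.01 -0.87] T [0.   0.08 0.01] 0.0118
```

```bash
python3 -m handwheel '[[1,-0.0005,-0.003,0,0],[1,-0.001,-0.006,0,0],[1,-0.0014,-0.009,0,0],[1,-0.0018,-0.011,0,0],[1,-0.0018,-0.011,0,0]]' 25; python3 s.py
```

```text
time: 6.65
ee_pos: [0.5653, -0.1094, 0.1544]
tcp_rot: [-179.9, 0.1, -9.3]
wrist_force: [-0.3, 0.9, -1.4]
opening: 0.0113
6.65 [ 0.5653 -0.1094  0.1544] [-1.799e+02  1.000e-01 -9.300e+00] F [-0.33  0.91 -1.44] T [-0.03  0.04  0.01] 0.0113
```

```bash
python3 -m handwheel '[[1,-0.0002,-0.001,0,0],[1,-0.0003,-0.002,0,0],[1,-0.0005,-0.003,0,0],[1,-0.0005,-0.003,0,0]]' 25; python3 s.py
```

```text
time: 7.05
ee_pos: [0.5648, -0.1124, 0.1544]
tcp_rot: [-179.9, 0.1, -9.3]
wrist_force: [-0.1, 1.2, -1.1]
opening: 0.0115
7.05 [ 0.5648 -0.1124  0.1544] [-1.799e+02  1.000e-01 -9.300e+00] F [-0.07  1.2  -1.15] T [-0.02 -0.04  0.04] 0.0115
```

```bash
python3 -m handwheel '[[1,-0.0002,-0.001,0,0],[1,-0.0003,-0.002,0,0],[1,-0.0003,-0.002,0,0]]' 25; python3 -m handwheel '[[1,0,0,0,0]]' 25
```

```text
time: 7.35
ee_pos: [0.5645, -0.1145, 0.1544]
tcp_rot: [-179.9, 0.1, -9.3]
wrist_force: [0.0, -0.7, -1.8]
opening: 0.0115
time: 7.45
ee_pos: [0.5645, -0.1146, 0.1544]
tcp_rot: [-179.9, 0.1, -9.3]
wrist_force: [-0.3, 0.3, -0.5]
opening: 0.0115
```

```bash
python3 -m handwheel '[[1,-0.0002,-0.001,0,0],[1,-0.0003,-0.002,0,0],[1,-0.0003,-0.002,0,0]]' 25; python3 -m handwheel '[[1,0,0,0,0]]' 25
```

```text
time: 7.75
ee_pos: [0.5642, -0.1167, 0.1544]
tcp_rot: [-179.9, 0.1, -9.3]
wrist_force: [0.1, 0.0, -0.8]
opening: 0.0113
time: 7.85
ee_pos: [0.5642, -0.1167, 0.1544]
tcp_rot: [-179.9, 0.1, -9.3]
wrist_force: [-0.4, 0.9, -1.1]
opening: 0.0114
```

```bash
python3 -m handwheel '[[1,-0.0002,-0.001,0,0],[1,-0.0003,-0.002,0,0],[1,-0.0003,-0.002,0,0]]' 25; python3 -m handwheel '[[1,0,0,0,0]]' 25
```

```text
time: 8.15
ee_pos: [0.5639, -0.1189, 0.1544]
tcp_rot: [-179.9, 0.1, -9.3]
wrist_force: [-0.4, 0.0, -1.7]
opening: 0.0113
time: 8.25
ee_pos: [0.5639, -0.1189, 0.1544]
tcp_rot: [-179.9, 0.1, -9.3]
wrist_force: [-0.6, -0.0, -1.3]
opening: 0.0115
```

```bash
python3 -m handwheel '[[1,-0.0001,-0.001,0,0],[1,-0.0002,-0.0015,0,0],[1,-0.0002,-0.0015,0,0]]' 25; python3 -m handwheel '[[1,0,0,0,0]]' 25
```

```text
time: 8.55
ee_pos: [0.5636, -0.1205, 0.1544]
tcp_rot: [-179.9, 0.1, -9.3]
wrist_force: [0.1, -0.1, -1.0]
opening: 0.0114
time: 8.65
ee_pos: [0.5636, -0.1205, 0.1544]
tcp_rot: [-179.9, 0.1, -9.3]
wrist_force: [-0.6, -0.1, -1.9]
opening: 0.0113
```

```bash
python3 -m handwheel '[[1,-0.0001,-0.001,0,0],[1,-0.0002,-0.0015,0,0],[1,-0.0002,-0.0015,0,0]]' 25; python3 -m handwheel '[[1,0,0,0,0]]' 25
```

```text
time: 8.95
ee_pos: [0.5634, -0.1221, 0.1544]
tcp_rot: [-179.9, 0.1, -9.3]
wrist_force: [-0.2, 0.2, -1.6]
opening: 0.0113
time: 9.05
ee_pos: [0.5634, -0.1221, 0.1544]
tcp_rot: [-179.9, 0.1, -9.3]
wrist_force: [0.2, 0.3, -1.7]
opening: 0.0116
```

```bash
python3 -m handwheel '[[1,-0.0001,-0.001,0,0],[1,-0.0002,-0.0015,0,0],[1,-0.0002,-0.0015,0,0]]' 25; python3 -m handwheel '[[1,0,0,0,0]]' 25;  python3 - <<'E'
from h import *
c=viewer.camera("scene"); crop(c["color"],340,150,440,240,6,"scene5c.png")
c=viewer.camera("top"); crop(c["color"],400,190,500,260,6,"top5c.png")
E
```

```text
time: 9.35
ee_pos: [0.5632, -0.1234, 0.1543]
tcp_rot: [-179.9, 0.1, -9.3]
wrist_force: [-0.1, 2.1, -1.5]
opening: 0.0118
time: 9.45
ee_pos: [0.5632, -0.1232, 0.1543]
tcp_rot: [-179.9, 0.1, -9.3]
wrist_force: [0.8, 1.2, -0.9]
opening: 0.0113
```

View pics/scene5c.png

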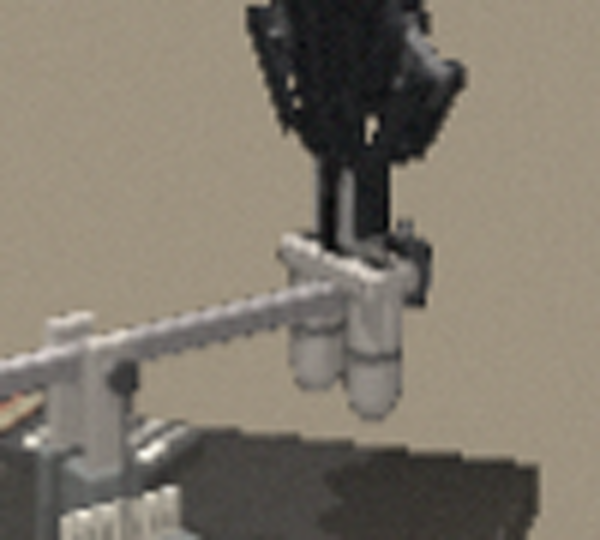

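Scene crop: the carrier straddles the bar with its bridge at the collar (≈(400,265) in the crop). Force is rising. I'll press one more mm to confirm it's the buffer.

```bash
python3 -m handwheel '[[1,-0.0001,-0.0005,0,0],[1,-0.0002,-0.001,0,0],[1,-0.0002,-0.001,0,0]]' 25; python3 -m handwheel '[[1,0,0,0,0]]' 25
```

```text
time: 9.85
ee_pos: [0.5631, -0.1241, 0.1543]
tcp_rot: [-179.9, 0.1, -9.3]
wrist_force: [1.2, 4.3, -1.1]
opening: 0.0115
time: 9.95
ee_pos: [0.5631, -0.124, 0.1543]
tcp_rot: [-179.9, 0.1, -9.3]
wrist_force: [0.5, 3.0, -2.3]
opening: 0.0114
```

```bash
python3 -m handwheel '[[1,0.0001,0.0005,-0.0015,0],[1,0.0001,0.0005,-0.003,0],[1,0.0001,0.0005,-0.005,0],[1,0.0001,0.0005,-0.007,0],[1,0.0001,0.0005,-0.007,0]]' 25; python3 s.py
```

```text
time: 10.45
ee_pos: [0.5632, -0.1236, 0.147]
tcp_rot: [-179.9, 0.1, -9.3]
wrist_force: [0.3, 1.4, -0.3]
opening: 0.0113
10.45 [ 0.5632 -0.1236  0.147 ] [-1.799e+02  1.000e-01 -9.300e+00] F [ 0.26  1.39 -0.34] T [ 0.35 -0.06 -0.06] 0.0113
```

```bash
python3 -m handwheel '[[0.85,0,0,0,0],[0.7,0,0,0,0],[0.6,0,0,0,0],[0.6,0,0,0,0],[0.6,0,0,0.0,0]]' 25; python3 -m handwheel '[[0.6,0,0,0.02,0],[0.6,0,0,0.06,0],[0.6,0,0,0.1,0],[0.6,0,0,0.1,0]]'
python3 - <<'E'
from h import *
c=viewer.camera("scene"); crop(c["color"],280,130,440,280,4,"scene6c.png")
c=viewer.camera("wrist"); cv2.imwrite("pics/w6.png",c["color"])
c=viewer.camera("top"); crop(c["color"],300,190,500,260,4,"top6c.png")
E
python3 s.py
```

```text
time: 10.95
ee_pos: [0.5632, -0.1237, 0.1471]
tcp_rot: [-179.9, 0.1, -9.3]
wrist_force: [0.6, -0.7, 0.7]
opening: 0.034
time: 11.35
ee_pos: [0.5645, -0.124, 0.253]
tcp_rot: [-179.9, -0.4, -9.3]
wrist_force: [0.4, -0.2, 0.5]
opening: 0.0342
11.5 [ 0.5632 -0.1237  0.2466] [-1.799e+02  1.000e-01 -9.300e+00] F [-1.51  0.4  -0.1 ] T [-0.03 -0.01  0.01] 0.0342
```

View pics/scene6c.png

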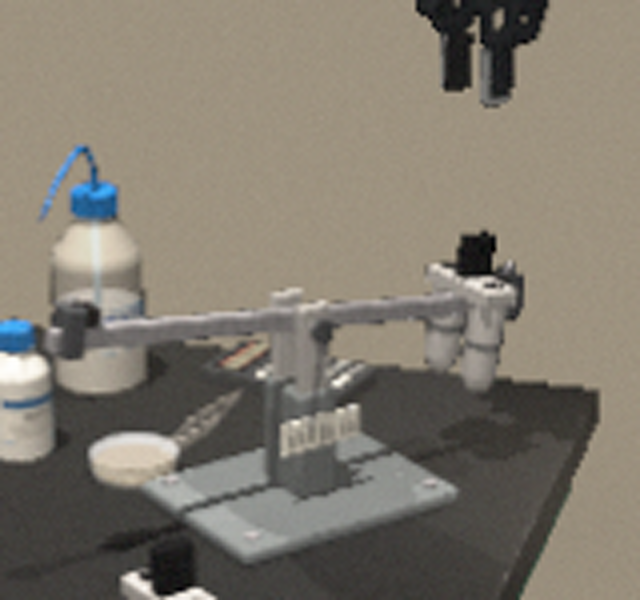

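View pics/w6.png

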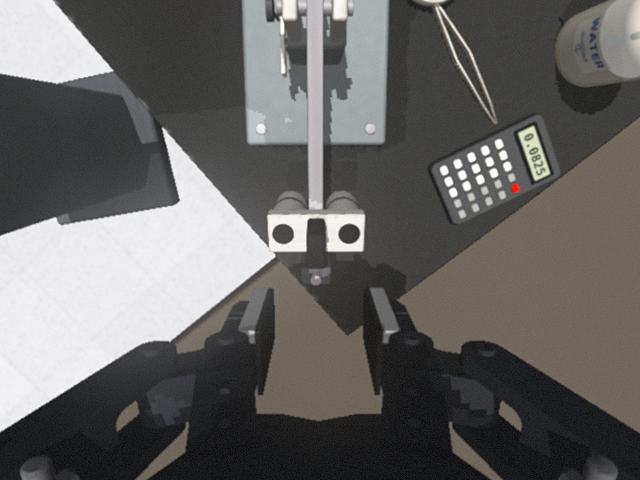

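View pics/top6c.png

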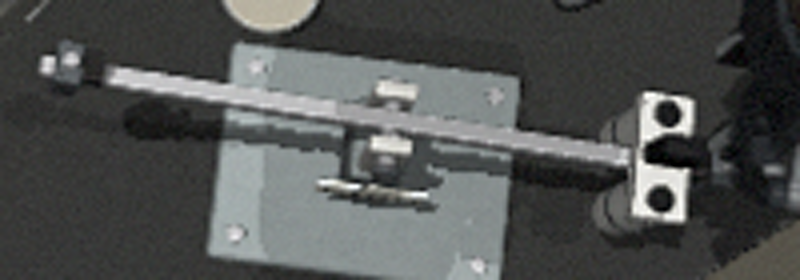

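Scene, wrist and top crops agree: single_1 is seated against the right collar (top crop ≈(665,155)), with the bar resting tilted and clear of its stop. Now to the double.

```bash
python3 -m handwheel '[[0.3,-0.01,0.045,0.0,2],[0.3,-0.02,0.09,0,4],[0.3,-0.03,0.135,0,6],[0.3,-0.04,0.18,0,8],[0.3,-0.05,0.225,0,10]]'; python3 -m handwheel '[[0.3,-0.01,0.045,-0.01,2],[0.3,-0.02,0.09,-0.02,4],[0.3,-0.03,0.135,-0.03,6],[0.3,-0.04,0.18,-0.035,8],[0.3,-0.05,0.225,-0.035,10]]'; python3 -m handwheel '[[0.3,0,0,0,0],[0.3,0,0,0,0]]'; python3 s.py
python3 - <<'E'
from h import *
c=viewer.camera("wrist"); cv2.imwrite("pics/w7.png",c["color"])
E
```

```text
time: 12.0
ee_pos: [0.512, 0.1028, 0.245]
tcp_rot: [-179.9, 0.2, 0.8]
wrist_force: [0.9, 0.2, 0.2]
opening: 0.06
time: 12.5
ee_pos: [0.4605, 0.329, 0.2074]
tcp_rot: [-180.0, 0.4, 10.9]
wrist_force: [1.4, -0.3, 0.5]
opening: 0.0599
time: 12.7
ee_pos: [0.4594, 0.3295, 0.2053]
tcp_rot: [179.9, 0.6, 11.0]
wrist_force: [-0.2, -0.6, 0.7]
opening: 0.0594
12.7 [0.4594 0.3295 0.2053] [179.9   0.6  11. ] F [-0.19 -0.55  0.67] T [-0.02  0.   -0.05] 0.0594
```

View pics/w7.png

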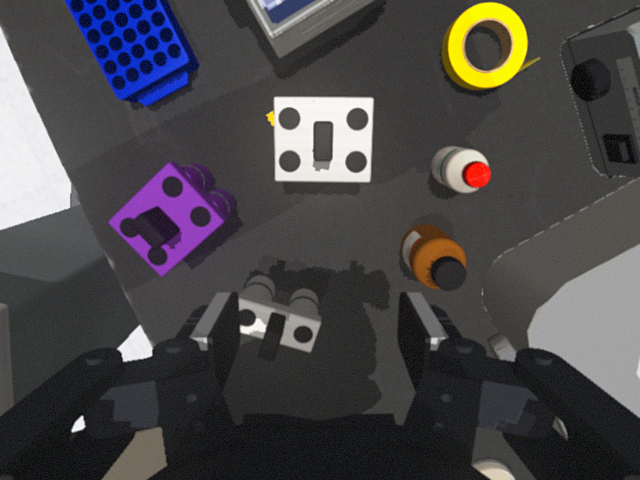

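Wrist view: the white double is at (323,140) and the purple look-alike at (170,218), well clear. I'll measure the double.

```bash
python3 - <<'E'
from m import *
bridge(viewer.camera("wrist"),(255,80,395,195))
E
python3 s.py
```

```text
px [322.1 137.3] centre [0.45   0.3893 0.072 ] [(np.float64(0.0555), np.float64(98.7)), (np.float64(0.065), np.float64(10.2))]
12.8 [0.4604 0.3282 0.2065] [180.    0.5  10.8] F [-0.29 -0.06 -0.23] T [0.01 0.01 0.01] 0.0602
```

```bash
python3 -m handwheel '[[0.3,-0.0052,0.03,-0.02,-0.6],[0.3,-0.0104,0.0611,-0.04,-1.3],[0.3,-0.0104,0.0611,-0.08,-1.3],[0.3,-0.0104,0.0611,-0.11,-1.3],[0.3,-0.0104,0.0611,-0.115,-1.3]]'; python3 -m handwheel '[[0.3,0,0,0,0]]';python3 s.py
```

```text
time: 13.3
ee_pos: [0.449, 0.3867, 0.0875]
tcp_rot: [179.8, 0.8, 9.4]
wrist_force: [-0.2, -1.2, -0.8]
opening: 0.0599
time: 13.4
ee_pos: [0.4495, 0.3855, 0.0878]
tcp_rot: [179.8, 0.8, 9.3]
wrist_force: [-0.0, 0.4, -0.5]
opening: 0.0601
13.4 [0.4495 0.3855 0.0878] [179.8   0.8   9.3] F [-0.04  0.44 -0.49] T [ 0.05 -0.01  0.02] 0.0601
```

```bash
python3 -m handwheel '[[0.3,0.0005,0.0038,-0.006,0],[0.3,0.0005,0.0038,-0.0113,0],[0.3,0.0005,0.0038,-0.0113,0],[0.3,0.0005,0.0038,-0.0113,0]]';python3 s.py
```

```text
time: 13.8
ee_pos: [0.4501, 0.3895, 0.0771]
tcp_rot: [179.8, 0.7, 9.3]
wrist_force: [0.4, -0.1, 0.2]
opening: 0.0599
13.8 [0.4501 0.3895 0.0771] [179.8   0.7   9.3] F [ 0.36 -0.06  0.21] T [-0.05  0.03 -0.  ] 0.0599
```

```bash
python3 -m handwheel '[[1,0,0,0,0],[1,0,0,0,0],[1,0,0,0,0],[1,0,0,0,0],[1,0,0,0,0]]' 30;python3 s.py
```

```text
time: 14.3
ee_pos: [0.4502, 0.3896, 0.0774]
tcp_rot: [179.8, 0.7, 9.3]
wrist_force: [-1.5, 0.3, 2.3]
opening: 0.0116
14.3 [0.4502 0.3896 0.0774] [179.8   0.7   9.3] F [-1.47  0.33  2.27] T [0.06 0.1  0.01] 0.0116
```

```bash
python3 -m handwheel '[[1,0,0,0.03,0],[1,0,0,0.07,0],[1,0,0,0.11,0],[1,0,0,0.16,0],[1,0.0,-0.03,0.2,-3]]'; python3 -m handwheel '[[1,0.012,-0.04,0.015,-4],[1,0.024,-0.08,0.015,-8],[1,0.036,-0.12,0.015,-12],[1,0.06,-0.16,0.015,-15.5],[1,0.08,-0.195,0.015,-15.5]]';python3 -m handwheel '[[1,0.0,0,0,0],[1,0,0,0,0]]'; python3 s.py
```

```text
time: 14.8
ee_pos: [0.4498, 0.3612, 0.2785]
tcp_rot: [179.8, 0.8, 6.4]
wrist_force: [1.0, -0.6, -1.2]
opening: 0.0111
time: 15.3
ee_pos: [0.5303, 0.1641, 0.2933]
tcp_rot: [179.8, 0.8, -9.2]
wrist_force: [0.7, 1.4, -3.0]
opening: 0.0111
time: 15.5
ee_pos: [0.5305, 0.1632, 0.2926]
tcp_rot: [179.8, 0.8, -9.3]
wrist_force: [-0.6, -0.1, -2.9]
opening: 0.011
15.5 [0.5305 0.1632 0.2926] [179.8   0.8  -9.3] F [-0.56 -0.11 -2.86] T [-0.01  0.01  0.01] 0.011
```

```bash
python3 -m handwheel '[[1,0.03,-0.032,0,0],[1,0.055,-0.058,0,0],[1,0.0676,-0.0707,0,0],[1,0.0676,-0.0707,0,0]]'; python3 -m handwheel '[[1,0,0,0,0]]'; python3 s.py
python3 - <<'E'
from h import *
c=viewer.camera("wrist"); cv2.imwrite("pics/w8.png",c["color"])
c=viewer.camera("scene"); crop(c["color"],270,100,430,280,4,"scene8c.png")
c=viewer.camera("top"); crop(c["color"],300,150,500,260,4,"top8c.png")
E
```

```text
time: 15.9
ee_pos: [0.599, 0.0921, 0.2914]
tcp_rot: [179.7, 0.9, -9.4]
wrist_force: [-0.6, -0.5, -3.1]
opening: 0.0111
time: 16.0
ee_pos: [0.5986, 0.0932, 0.2911]
tcp_rot: [179.8, 1.0, -9.3]
wrist_force: [0.1, 0.3, -2.2]
opening: 0.0113
16.0 [0.5986 0.0932 0.2911] [179.8   1.   -9.3] F [ 0.13  0.26 -2.16] T [ 0.05 -0.07  0.03] 0.0113
```

View pics/w8.png

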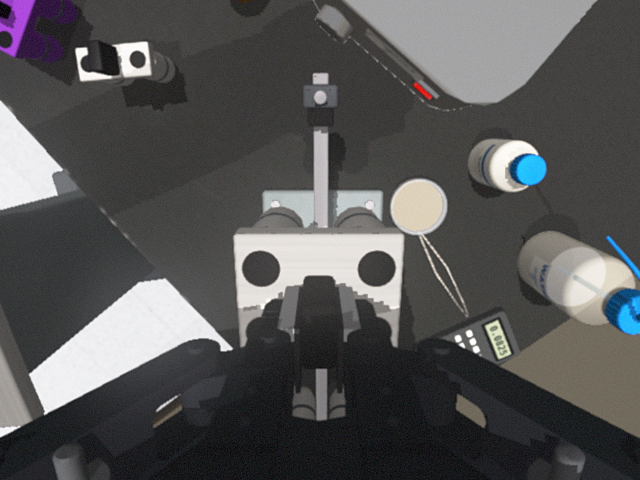

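View pics/scene8c.png

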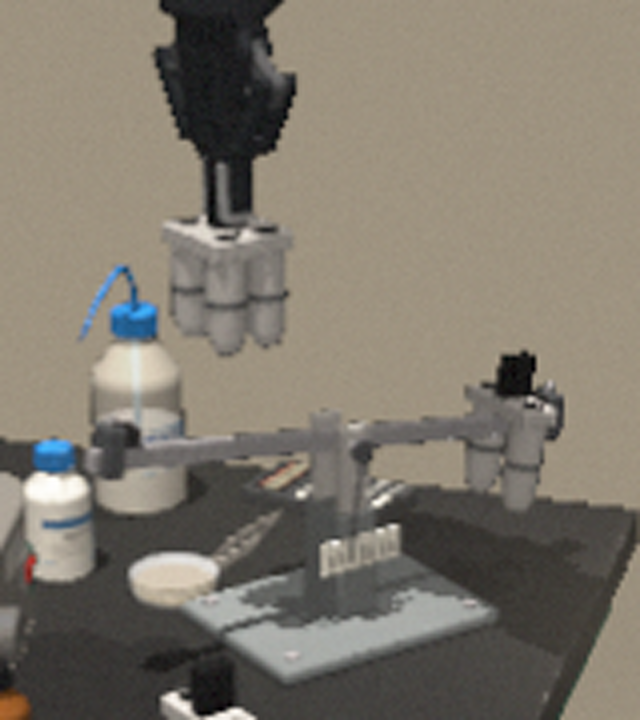

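```bash
python3 -m handwheel '[[1,0,0,-0.04,0],[1,0,0,-0.075,0],[1,0,0,-0.1,0],[1,0,0,-0.112,0],[1,0,0,-0.112,0]]'; python3 -m handwheel '[[1,0,0,0,0]]'; python3 s.py
```

```text
time: 16.65
ee_pos: [0.5974, 0.0939, 0.1784]
tcp_rot: [179.7, 1.0, -9.2]
wrist_force: [-0.3, -0.9, -3.2]
opening: 0.0113
time: 16.75
ee_pos: [0.5976, 0.0943, 0.18]
tcp_rot: [179.7, 0.9, -9.2]
wrist_force: [-0.7, -0.6, -2.6]
opening: 0.0113
16.75 [0.5976 0.0943 0.18  ] [179.7   0.9  -9.2] F [-0.68 -0.56 -2.59] T [-0.01 -0.03 -0.02] 0.0113
```

```bash
python3 -m handwheel '[[1,0.0008,0,-0.005,0],[1,0.0008,0,-0.01,0],[1,0.0008,0,-0.015,0],[1,0.0008,0,-0.02,0],[1,0.0008,0,-0.024,0]]'; python3 -m handwheel '[[1,0,0,0,0],[1,0,0,0,0]]'; python3 s.py
python3 - <<'E'
from h import *
c=viewer.camera("scene"); crop(c["color"],270,100,430,280,4,"scene9c.png")
c=viewer.camera("wrist"); cv2.imwrite("pics/w9.png",c["color"])
E
```

```text
time: 17.25
ee_pos: [0.5985, 0.0944, 0.1557]
tcp_rot: [179.8, 0.9, -9.2]
wrist_force: [0.8, 1.3, -0.6]
opening: 0.0116
time: 17.45
ee_pos: [0.5984, 0.0943, 0.1557]
tcp_rot: [179.8, 0.9, -9.2]
wrist_force: [-0.7, 0.5, -1.2]
opening: 0.0115
17.45 [0.5984 0.0943 0.1557] [179.8   0.9  -9.2] F [-0.72  0.47 -1.18] T [0.05 0.06 0.05] 0.0115
```

View pics/scene9c.png

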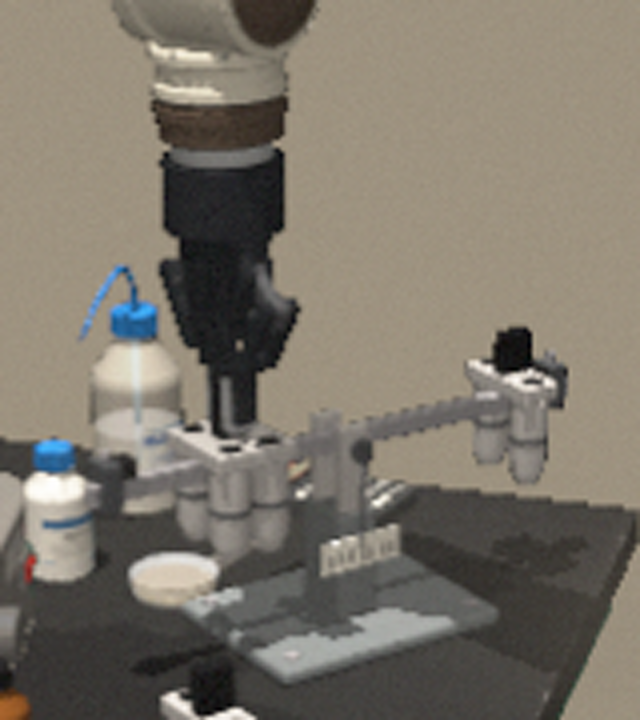

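View pics/w9.png

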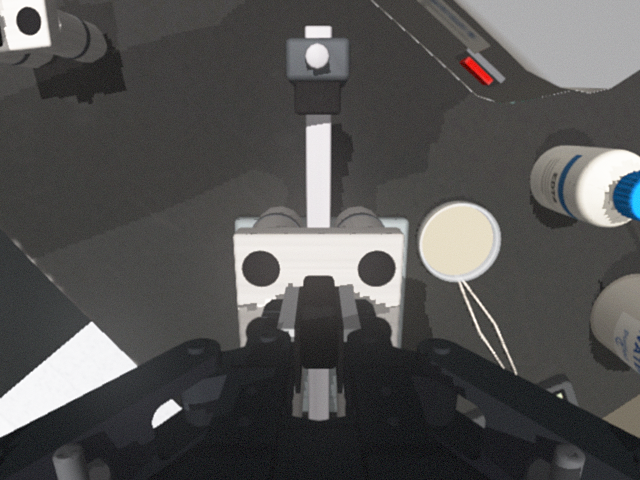

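```bash
python3 -m handwheel '[[1,0.0013,0.008,0,0],[1,0.0026,0.016,0,0],[1,0.0039,0.024,0,0],[1,0.0052,0.032,0,0],[1,0.0056,0.035,0,0]]'; python3 -m handwheel '[[1,0,0,0,0],[1,0,0,0,0]]'; python3 s.py
```

```text
time: 18.05
ee_pos: [0.6041, 0.1305, 0.1557]
tcp_rot: [179.8, 0.9, -9.1]
wrist_force: [-0.1, -1.5, -0.5]
opening: 0.0113
time: 18.25
ee_pos: [0.6041, 0.1309, 0.1557]
tcp_rot: [179.8, 1.0, -9.1]
wrist_force: [0.1, 1.5, -1.8]
opening: 0.0114
18.25 [0.6041 0.1309 0.1557] [179.8   1.   -9.1] F [ 0.14  1.46 -1.75] T [ 0.21 -0.03  0.  ] 0.0114
```

```bash
python3 -m handwheel '[[1,0.0002,0.001,0,0],[1,0.0003,0.002,0,0],[1,0.0003,0.002,0,0]]'; python3 -m handwheel '[[1,0,0,0,0],[1,0,0,0,0]]'
```

```text
time: 18.55
ee_pos: [0.6045, 0.1327, 0.1557]
tcp_rot: [179.8, 1.0, -9.1]
wrist_force: [-0.5, -0.1, -1.1]
opening: 0.0113
time: 18.75
ee_pos: [0.6044, 0.1327, 0.1557]
tcp_rot: [179.8, 1.0, -9.1]
wrist_force: [0.3, -0.2, -1.5]
opening: 0.0115
```

```bash
python3 -m handwheel '[[1,0.0002,0.001,0,0],[1,0.0002,0.0015,0,0],[1,0.0002,0.0015,0,0]]'; python3 -m handwheel '[[1,0,0,0,0],[1,0,0,0,0]]'
```

```text
time: 19.05
ee_pos: [0.6047, 0.1343, 0.1557]
tcp_rot: [179.8, 0.9, -9.1]
wrist_force: [-0.5, -0.1, -1.9]
opening: 0.0115
time: 19.25
ee_pos: [0.6047, 0.1343, 0.1557]
tcp_rot: [179.8, 1.0, -9.1]
wrist_force: [-0.2, -0.5, -1.7]
opening: 0.0116
```

```bash
python3 -m handwheel '[[1,0.0002,0.001,0,0],[1,0.0002,0.0015,0,0],[1,0.0002,0.0015,0,0]]'; python3 -m handwheel '[[1,0,0,0,0],[1,0,0,0,0]]'
```

```text
time: 19.55
ee_pos: [0.6049, 0.1358, 0.1557]
tcp_rot: [179.8, 0.9, -9.1]
wrist_force: [0.6, -0.9, -1.7]
opening: 0.0111
time: 19.75
ee_pos: [0.6049, 0.1359, 0.1557]
tcp_rot: [179.8, 1.0, -9.1]
wrist_force: [-0.2, 0.2, -1.8]
opening: 0.0115
```

```bash
python3 -m handwheel '[[1,0.0001,0.0007,0,0],[1,0.0002,0.0012,0,0],[1,0.0002,0.0012,0,0]]'; python3 -m handwheel '[[1,0,0,0,0],[1,0,0,0,0]]'
```

```text
time: 20.05
ee_pos: [0.6051, 0.1372, 0.1557]
tcp_rot: [179.8, 1.0, -9.1]
wrist_force: [-0.3, -1.1, -1.6]
opening: 0.0112
time: 20.25
ee_pos: [0.6051, 0.1372, 0.1557]
tcp_rot: [179.8, 1.0, -9.1]
wrist_force: [-0.2, -0.5, -2.3]
opening: 0.0114
```

```bash
python3 -m handwheel '[[1,0.0001,0.0007,0,0],[1,0.0002,0.0012,0,0],[1,0.0002,0.0012,0,0]]'; python3 -m handwheel '[[1,0,0,0,0],[1,0,0,0,0]]'
```

```text
time: 20.55
ee_pos: [0.6053, 0.1383, 0.1556]
tcp_rot: [179.8, 1.0, -9.1]
wrist_force: [0.7, -0.8, -2.3]
opening: 0.0117
time: 20.75
ee_pos: [0.6053, 0.1383, 0.1556]
tcp_rot: [179.8, 1.0, -9.1]
wrist_force: [-1.0, -2.3, -1.3]
opening: 0.0117
```

```bash
python3 -m handwheel '[[1,0.0001,0.0007,0,0],[1,0.0002,0.0012,0,0],[1,0.0002,0.0012,0,0]]'; python3 -m handwheel '[[1,0,0,0,0],[1,0,0,0,0]]'
python3 - <<'E'
from h import *
c=viewer.camera("scene"); crop(c["color"],270,170,430,280,5,"scene10c.png")
c=viewer.camera("wrist"); cv2.imwrite("pics/w10.png",c["color"])
E
```

```text
time: 21.05
ee_pos: [0.6054, 0.1392, 0.1555]
tcp_rot: [179.7, 1.0, -9.1]
wrist_force: [-0.6, -4.0, -1.6]
opening: 0.0114
time: 21.25
ee_pos: [0.6054, 0.1392, 0.1555]
tcp_rot: [179.7, 1.0, -9.1]
wrist_force: [0.0, -3.4, -1.4]
opening: 0.0112
```

View pics/w10.png

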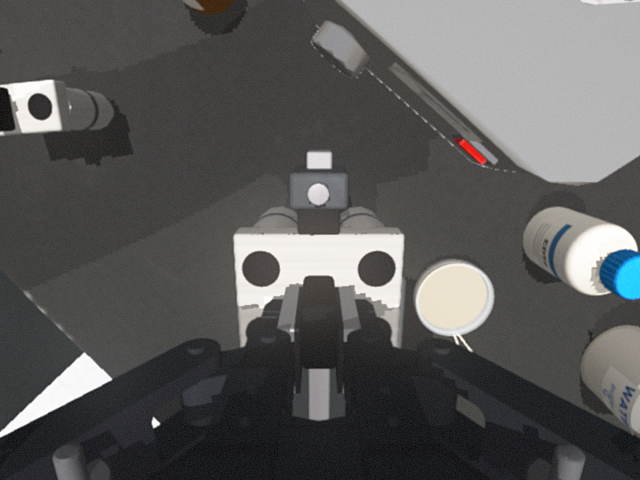

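View pics/scene10c.png

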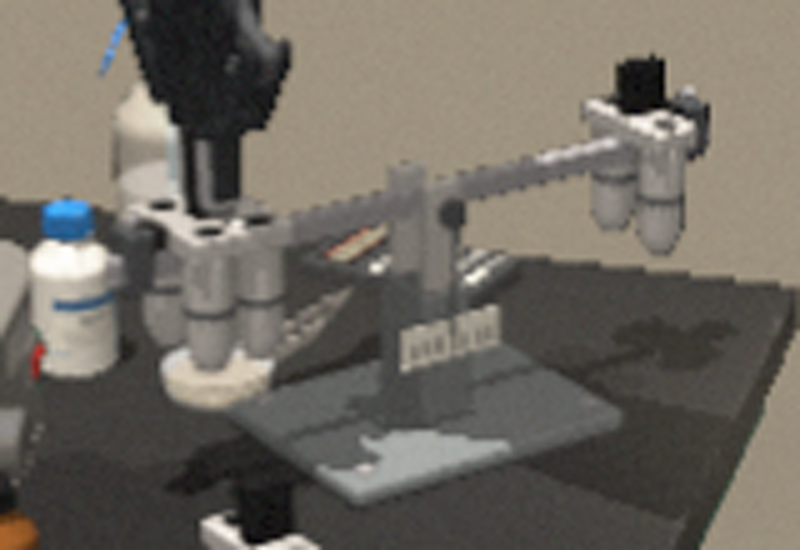

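```bash
python3 -m handwheel '[[1,-0.0001,-0.0006,-0.0015,0],[1,-0.0001,-0.0006,-0.003,0],[1,-0.0001,-0.0006,-0.005,0],[1,-0.0001,-0.0006,-0.007,0],[1,-0.0001,-0.0006,-0.007,0]]' 25; python3 s.py
```

```text
time: 21.85
ee_pos: [0.6054, 0.1388, 0.1482]
tcp_rot: [179.8, 1.0, -9.1]
wrist_force: [-0.1, 1.1, 0.8]
opening: 0.0113
21.85 [0.6054 0.1388 0.1482] [179.8   1.   -9.1] F [-0.15  1.11  0.82] T [ 0.15 -0.17  0.01] 0.0113
```

```bash
python3 -m handwheel '[[0.85,0,0,0,0],[0.7,0,0,0,0],[0.6,0,0,0,0],[0.6,0,0,0,0],[0.6,0,0,0,0]]' 25; python3 -m handwheel '[[0.6,0,0,0.02,0],[0.6,0,0,0.06,0],[0.6,0,0,0.1,0],[0.6,0,0,0.1,0]]'
python3 - <<'E'
from h import *
c=viewer.camera("scene"); crop(c["color"],270,130,430,280,4,"scene11c.png")
c=viewer.camera("wrist"); cv2.imwrite("pics/w11.png",c["color"])
E
python3 s.py
```

```text
time: 22.35
ee_pos: [0.6054, 0.1388, 0.1482]
tcp_rot: [179.8, 1.0, -9.1]
wrist_force: [0.0, -0.5, 0.1]
opening: 0.0344
time: 22.75
ee_pos: [0.6066, 0.1391, 0.2545]
tcp_rot: [179.9, 0.5, -9.1]
wrist_force: [1.0, 0.8, 0.1]
opening: 0.0341
22.85 [0.6059 0.1389 0.2493] [179.8   0.8  -9.1] F [-0.39 -0.27 -0.57] T [ 0.   -0.04  0.01] 0.0344
```

View pics/scene11c.png

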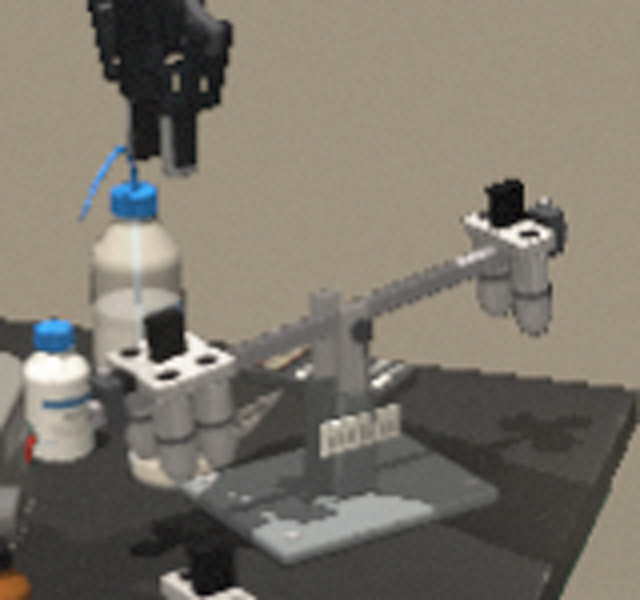

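View pics/w11.png

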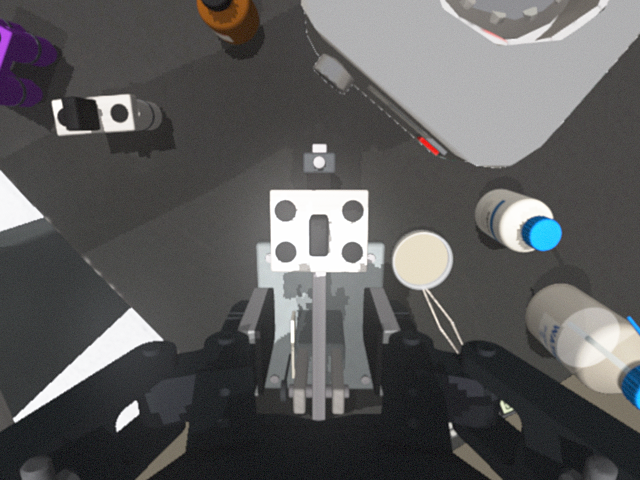

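Both seated; bar tilted left-down, clear of the stop. Now single_2 (wrist view (100,112)).

```bash
python3 -m handwheel '[[0.3,-0.04,0.01,0,0.5],[0.3,-0.08,0.02,0,1],[0.3,-0.12,0.03,-0.01,1.5],[0.3,-0.16,0.045,-0.03,2],[0.3,-0.172,0.055,-0.04,2]]'; python3 -m handwheel '[[0.3,0,0,0,0],[0.3,0,0,0,0]]';  python3 - <<'E'
from m import *
c=viewer.camera("wrist"); cv2.imwrite("pics/w12.png",c["color"])
E
python3 s.py
```

```text
time: 23.35
ee_pos: [0.4301, 0.1938, 0.2069]
tcp_rot: [179.7, 1.0, -7.1]
wrist_force: [0.4, 0.6, 0.5]
opening: 0.0598
time: 23.55
ee_pos: [0.4297, 0.1936, 0.2061]
tcp_rot: [179.7, 1.1, -7.0]
wrist_force: [-0.2, -0.2, -0.0]
opening: 0.0598
23.6 [0.4304 0.1935 0.2066] [179.7   1.   -7.1] F [1.16 0.96 0.55] T [ 0.01 -0.02 -0.02] 0.0599
```

View pics/w12.png

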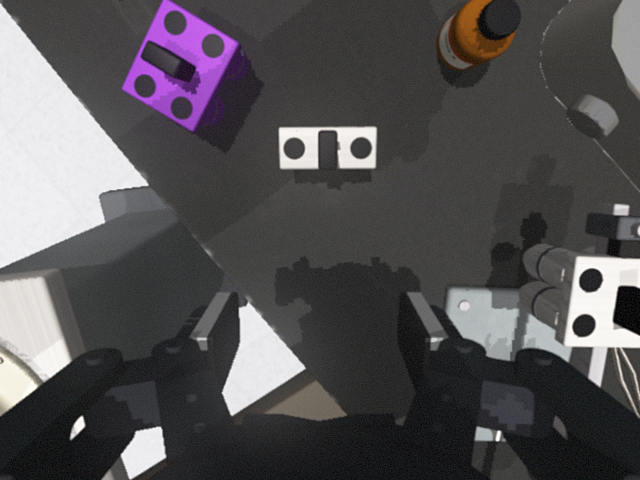

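Wrist view: single_2 is at (328,148), clear of its neighbours.

```bash
python3 - <<'E'
from m import *
bridge(viewer.camera("wrist"),(260,110,395,185))
E
python3 s.py
```

```text
px [325.5 147.5] centre [0.4402 0.2476 0.072 ] [(np.float64(0.0648), np.float64(-7.0)), (np.float64(0.0272), np.float64(-95.2))]
23.65 [0.4308 0.1935 0.2069] [179.7   1.   -7.1] F [-0.03 -0.05  0.12] T [ 0.03 -0.01 -0.03] 0.06
```

```bash
python3 -m handwheel '[[0.3,0.005,0.027,-0.02,0],[0.3,0.0094,0.054,-0.04,0],[0.3,0.0094,0.054,-0.08,0],[0.3,0.0094,0.054,-0.11,0],[0.3,0.0094,0.054,-0.118,0]]'; python3 -m handwheel '[[0.3,0,0,0,0]]';python3 s.py
```

```text
time: 24.15
ee_pos: [0.4397, 0.2465, 0.0856]
tcp_rot: [179.5, 1.2, -7.1]
wrist_force: [-0.5, -1.1, 0.5]
opening: 0.0598
time: 24.25
ee_pos: [0.4401, 0.246, 0.0853]
tcp_rot: [179.5, 1.3, -7.2]
wrist_force: [-0.8, 0.1, 0.1]
opening: 0.0599
24.25 [0.4401 0.246  0.0853] [179.5   1.3  -7.2] F [-0.82  0.08  0.12] T [ 0.02 -0.03  0.  ] 0.0599
```

```bash
python3 -m handwheel '[[0.3,0.0002,0.0015,-0.005,0.2],[0.3,0.0002,0.0015,-0.0088,0.2],[0.3,0.0002,0.0015,-0.0088,0.2],[0.3,0.0002,0.0015,-0.0088,0.2]]';python3 -m handwheel '[[1,0,0,0,0],[1,0,0,0,0],[1,0,0,0,0],[1,0,0,0,0],[1,0,0,0,0]]' 25;python3 s.py
```

```text
time: 24.65
ee_pos: [0.4406, 0.2476, 0.0772]
tcp_rot: [179.5, 1.2, -7.0]
wrist_force: [0.1, -0.4, -1.4]
opening: 0.0597
time: 25.15
ee_pos: [0.4408, 0.2477, 0.0775]
tcp_rot: [179.5, 1.2, -7.0]
wrist_force: [-0.4, -0.0, 2.5]
opening: 0.0113
25.15 [0.4408 0.2477 0.0775] [179.5   1.2  -7. ] F [-0.41 -0.02  2.46] T [ 0.02 -0.15 -0.02] 0.0113
```

```bash
python3 -m handwheel '[[1,0,0,0.03,0],[1,0,0,0.07,0],[1,0,0,0.12,0],[1,0,-0.02,0.17,0],[1,0.0,-0.06,0.21,-1]]'; python3 -m handwheel '[[1,0.01,-0.045,0.003,-0.6],[1,0.03,-0.09,0.003,-1.2],[1,0.055,-0.13,0.003,-1.2],[1,0.08,-0.17,0.003,-1.2],[1,0.1,-0.21,0.003,-1.2]]';python3 -m handwheel '[[1,0.0,0,0,0],[1,0,0,0,0]]'; python3 s.py
```

```text
time: 25.65
ee_pos: [0.4406, 0.1953, 0.2823]
tcp_rot: [179.6, 1.2, -7.9]
wrist_force: [1.2, 0.4, -1.0]
opening: 0.0114
time: 26.15
ee_pos: [0.5414, -0.0166, 0.2849]
tcp_rot: [179.6, 1.2, -9.1]
wrist_force: [0.4, 0.0, -1.3]
opening: 0.0114
time: 26.35
ee_pos: [0.5415, -0.0175, 0.284]
tcp_rot: [179.6, 1.3, -9.2]
wrist_force: [-0.6, -0.2, -1.2]
opening: 0.0115
26.35 [ 0.5415 -0.0175  0.284 ] [179.6   1.3  -9.2] F [-0.55 -0.19 -1.21] T [ 0.04 -0.07 -0.05] 0.0115
```

```bash
python3 -m handwheel '[[1,0.015,-0.03,0,0],[1,0.0292,-0.0578,0,0],[1,0.0292,-0.0578,0,0],[1,0.0292,-0.0578,0,0]]'; python3 -m handwheel '[[1,0,0,0,0]]'; python3 s.py
python3 - <<'E'
from h import *
c=viewer.camera("wrist"); cv2.imwrite("pics/w13.png",c["color"])
c=viewer.camera("scene"); crop(c["color"],270,100,430,280,4,"scene13c.png")
E
python3 s.py
```

```text
time: 26.75
ee_pos: [0.5704, -0.0744, 0.2838]
tcp_rot: [179.6, 1.3, -9.2]
wrist_force: [0.8, 0.1, -1.4]
opening: 0.0118
time: 26.85
ee_pos: [0.57, -0.0731, 0.2841]
tcp_rot: [179.6, 1.3, -9.1]
wrist_force: [0.8, 0.2, -1.0]
opening: 0.0117
26.85 [ 0.57   -0.0731  0.2841] [179.6   1.3  -9.1] F [ 0.76  0.21 -1.02] T [ 0.03 -0.01 -0.01] 0.0117
26.95 [ 0.57   -0.0731  0.2842] [179.6   1.3  -9.1] F [ 0.02  0.02 -0.91] T [ 0.01 -0.03 -0.01] 0.0116
```

View pics/w13.png

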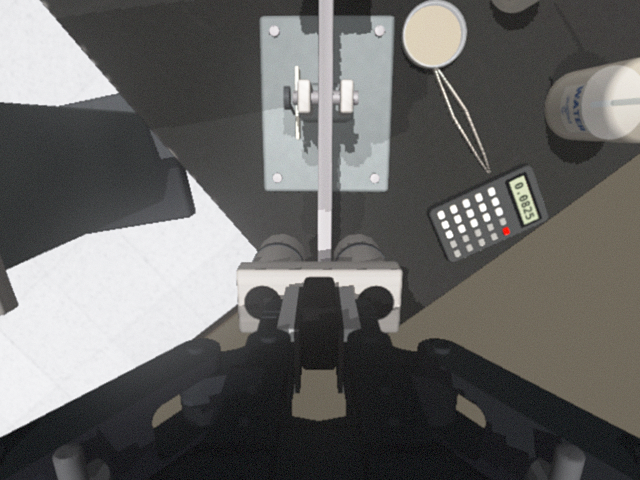

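View pics/scene13c.png

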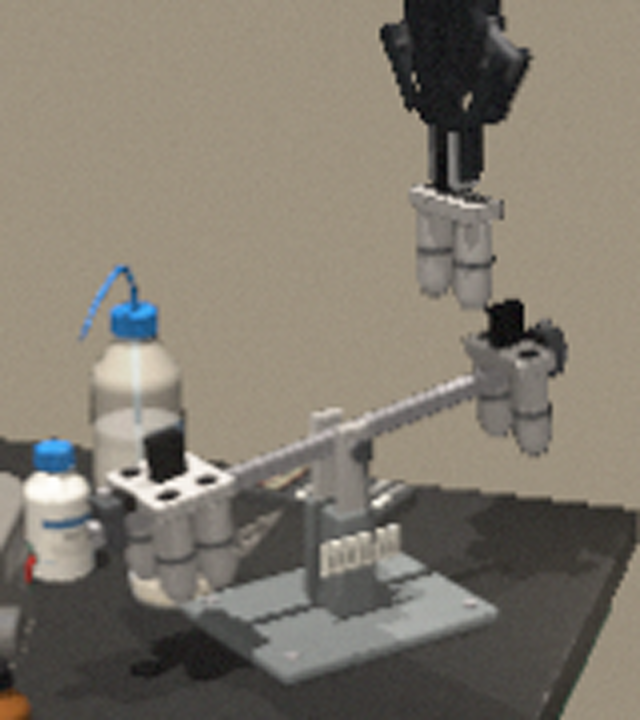

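```bash
python3 -m handwheel '[[1,0.0011,0,-0.04,0],[1,0.0011,0,-0.075,0],[1,0.0011,0,-0.095,0],[1,0.0011,0,-0.106,0],[1,0.0011,0,-0.106,0]]'; python3 -m handwheel '[[1,0,0,0,0]]'; python3 s.py
```

```text
time: 27.45
ee_pos: [0.5704, -0.0725, 0.1774]
tcp_rot: [179.6, 1.4, -9.0]
wrist_force: [0.3, 0.1, -1.4]
opening: 0.0116
time: 27.55
ee_pos: [0.5708, -0.0722, 0.1788]
tcp_rot: [179.6, 1.3, -9.0]
wrist_force: [-0.4, 0.6, -1.3]
opening: 0.0112
27.55 [ 0.5708 -0.0722  0.1788] [179.6   1.3  -9. ] F [-0.43  0.62 -1.35] T [-0.02 -0.04  0.02] 0.0112
```

```bash
python3 -m handwheel '[[1,0.0004,0,-0.005,-0.2],[1,0.0004,0,-0.01,-0.2],[1,0.0004,0,-0.015,-0.2],[1,0.0004,0,-0.02,-0.2],[1,0.0004,0,-0.0233,-0.2]]'; python3 -m handwheel '[[1,0,0,0,0],[1,0,0,0,0]]'; python3 s.py
python3 - <<'E'
from h import *
c=viewer.camera("scene"); crop(c["color"],270,130,430,280,4,"scene14c.png")
E
```

```text
time: 28.05
ee_pos: [0.5712, -0.0725, 0.155]
tcp_rot: [179.6, 1.3, -9.2]
wrist_force: [0.6, -1.5, -0.0]
opening: 0.0115
time: 28.25
ee_pos: [0.5711, -0.0724, 0.155]
tcp_rot: [179.6, 1.3, -9.2]
wrist_force: [-0.9, 1.2, 0.1]
opening: 0.0117
28.25 [ 0.5711 -0.0724  0.155 ] [179.6   1.3  -9.2] F [-0.87  1.2   0.1 ] T [0.   0.12 0.01] 0.0117
```

View pics/scene14c.png

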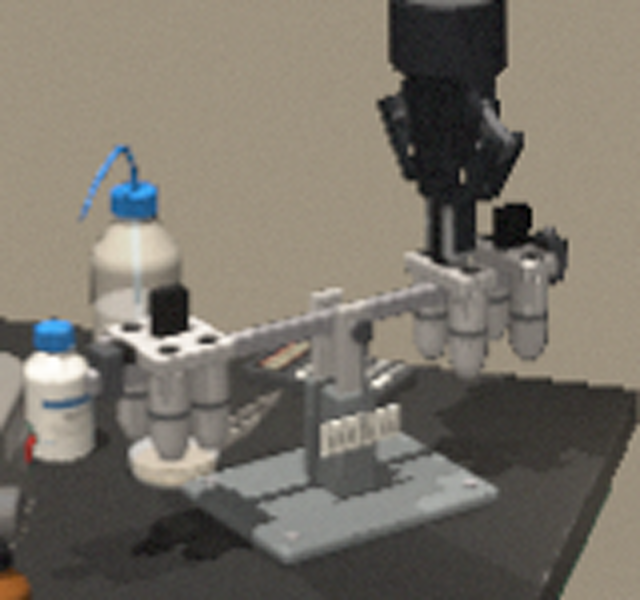

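```bash
python3 -m handwheel '[[1,-0.0008,-0.005,0,0],[1,-0.0016,-0.01,0,0],[1,-0.0023,-0.014,0,0],[1,-0.0028,-0.017,0,0],[1,-0.0028,-0.017,0,0]]'; python3 -m handwheel '[[1,0,0,0,0],[1,0,0,0,0]]'
```

```text
time: 28.8
ee_pos: [0.5682, -0.09, 0.1552]
tcp_rot: [179.6, 1.3, -9.3]
wrist_force: [-0.1, -2.2, 0.6]
opening: 0.0115
time: 29.0
ee_pos: [0.5682, -0.0901, 0.1552]
tcp_rot: [179.6, 1.3, -9.3]
wrist_force: [0.1, -1.1, -0.3]
opening: 0.0115
```

```bash
python3 -m handwheel '[[1,-0.0001,-0.001,0,0],[1,-0.0003,-0.002,0,0],[1,-0.0003,-0.002,0,0]]'; python3 -m handwheel '[[1,0,0,0,0],[1,0,0,0,0]]'
```

```text
time: 29.3
ee_pos: [0.5679, -0.0921, 0.1552]
tcp_rot: [179.6, 1.3, -9.3]
wrist_force: [0.4, 0.7, -0.1]
opening: 0.0119
time: 29.5
ee_pos: [0.5678, -0.0921, 0.1551]
tcp_rot: [179.6, 1.3, -9.3]
wrist_force: [0.6, 0.8, 0.3]
opening: 0.0117
```

```bash
python3 -m handwheel '[[1,-0.0001,-0.0007,0,0],[1,-0.0002,-0.0012,0,0],[1,-0.0002,-0.0012,0,0]]'; python3 -m handwheel '[[1,0,0,0,0],[1,0,0,0,0]]'
```

```text
time: 29.8
ee_pos: [0.5677, -0.0934, 0.1552]
tcp_rot: [179.6, 1.3, -9.3]
wrist_force: [-0.4, -0.2, 0.2]
opening: 0.0118
time: 30.0
ee_pos: [0.5677, -0.0934, 0.1552]
tcp_rot: [179.6, 1.3, -9.3]
wrist_force: [-0.5, 1.2, -0.8]
opening: 0.0115
```

```bash
python3 -m handwheel '[[1,-0.0001,-0.0007,0,0],[1,-0.0002,-0.0012,0,0],[1,-0.0002,-0.0012,0,0]]'; python3 -m handwheel '[[1,0,0,0,0],[1,0,0,0,0]]'
```

```text
time: 30.3
ee_pos: [0.5675, -0.0947, 0.1552]
tcp_rot: [179.6, 1.3, -9.3]
wrist_force: [0.0, 0.4, 0.2]
opening: 0.0116
time: 30.5
ee_pos: [0.5674, -0.0947, 0.1552]
tcp_rot: [179.6, 1.3, -9.3]
wrist_force: [-0.5, 0.6, 0.1]
opening: 0.0113
```

```bash
python3 -m handwheel '[[1,-0.0001,-0.0006,0,0],[1,-0.0002,-0.001,0,0],[1,-0.0002,-0.001,0,0]]'; python3 -m handwheel '[[1,0,0,0,0],[1,0,0,0,0]]'
```

```text
time: 30.8
ee_pos: [0.5673, -0.0956, 0.1551]
tcp_rot: [179.6, 1.3, -9.3]
wrist_force: [1.1, 1.6, -0.5]
opening: 0.0114
time: 31.0
ee_pos: [0.5673, -0.0956, 0.1552]
tcp_rot: [179.6, 1.3, -9.3]
wrist_force: [0.5, 1.5, -0.5]
opening: 0.0116
```

```bash
python3 -m handwheel '[[1,-0.0001,-0.0006,0,0],[1,-0.0002,-0.001,0,0],[1,-0.0002,-0.001,0,0]]'; python3 -m handwheel '[[1,0,0,0,0],[1,0,0,0,0]]'
```

```text
time: 31.3
ee_pos: [0.5671, -0.0964, 0.1551]
tcp_rot: [179.6, 1.3, -9.3]
wrist_force: [1.1, 3.8, -0.9]
opening: 0.0115
time: 31.5
ee_pos: [0.5671, -0.0964, 0.1551]
tcp_rot: [179.6, 1.3, -9.3]
wrist_force: [0.9, 2.1, 0.5]
opening: 0.0116
```

```bash
python3 -m handwheel '[[1,0.0001,0.0005,0,0],[1,0.0001,0.0005,-0.0005,0],[1,0.0001,0.0005,-0.0005,0]]' 25; python3 -m handwheel '[[0.85,0,0,0,0],[0.75,0,0,0,0],[0.7,0,0,0,0],[0.7,0,0,0,0],[0.7,0,0,0,0]]' 25; python3 s.py; python3 -m handwheel '[[0.7,0,0,0.015,0],[0.7,0,0,0.05,0],[0.7,0,0,0.1,0],[0.7,0,0,0.1,0]]'
python3 - <<'E'
from h import *
c=viewer.camera("scene"); crop(c["color"],270,130,430,280,4,"scene15c.png")
c=viewer.camera("wrist"); cv2.imwrite("pics/w15.png",c["color"])
E
python3 s.py
```

```text
time: 31.8
ee_pos: [0.5672, -0.0962, 0.1545]
tcp_rot: [179.6, 1.3, -9.3]
wrist_force: [0.9, -0.5, 0.9]
opening: 0.0115
time: 32.3
ee_pos: [0.5672, -0.0962, 0.1546]
tcp_rot: [179.6, 1.3, -9.3]
wrist_force: [-0.0, -0.0, 0.1]
opening: 0.0256
32.3 [ 0.5672 -0.0962  0.1546] [179.6   1.3  -9.3] F [-0.04 -0.02  0.08] T [ 0.03 -0.04  0.  ] 0.0256
time: 32.7
ee_pos: [0.5686, -0.0965, 0.2616]
tcp_rot: [179.6, 0.8, -9.3]
wrist_force: [0.6, 0.5, 0.3]
opening: 0.0255
32.8 [ 0.5678 -0.0964  0.256 ] [179.6   1.2  -9.3] F [ 0.44 -0.15 -0.65] T [-0.01 -0.06  0.01] 0.0254
```

View pics/scene15c.png

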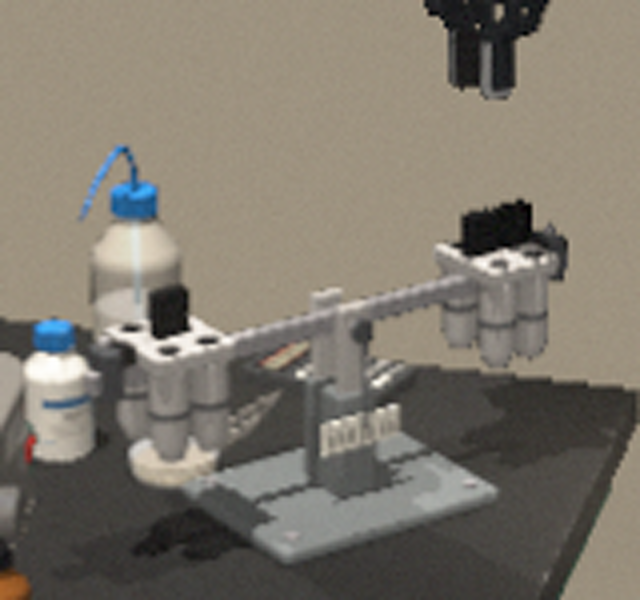

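View pics/w15.png

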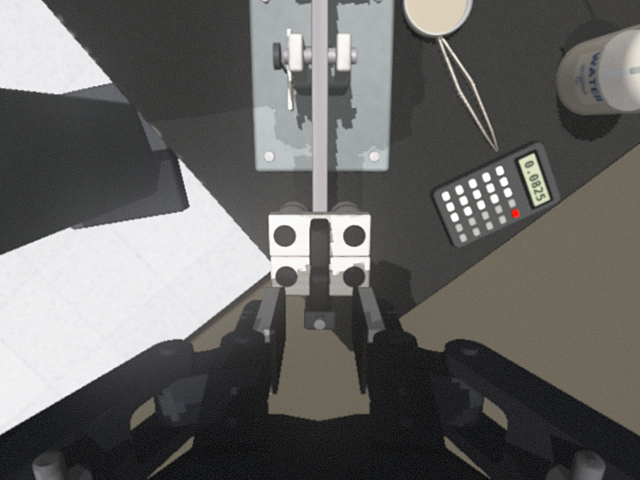

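```bash
cat > tilt.py <<'E'
from h import *
def tips(c,img,th,L):
    pass
c=viewer.camera("scene"); cv2.imwrite("pics/scene16.png",c["color"])
a=cv2.imread("pics/scene3.png"); b=c["color"]
v=np.hstack([cv2.resize(x[170:260,290:420],None,fx=3,fy=3,interpolation=cv2.INTER_CUBIC) for x in (a,b)]); cv2.imwrite("pics/cmp.png",v)
d=np.array([.161,.987])
for th in (-.03,-.02,-.01,0,.01,.02,.03):
    P=[np.r_[np.array([.5852,.0135])+d*s*np.cos(th)*1, .130+s*np.sin(th)] for s in (-.06,.06,.185,-.185)]
    print(th,proj(c,P).round(1).tolist())
# bar centroid columns between carriers & fork: vertical edge profile shift by phase correlation of strips
for name,(x0,x1,y0,y1) in dict(inner_left=(330,344,200,225),inner_right=(362,380,190,215),tipR=(402,416,180,210),tipL=(288,300,205,235)).items():
    ga=cv2.cvtColor(a,6)[y0:y1,x0:x1].astype(np.float32); gb=cv2.cvtColor(b,6)[y0:y1,x0:x1].astype(np.float32)
    print(name,cv2.phaseCorrelate(ga,gb,cv2.createHanningWindow(ga.shape[::-1],5)))
E
python3 tilt.py
```

```text
-0.03 [[373.8, 205.0], [335.2, 215.9], [291.9, 228.3], [411.1, 194.4]]
-0.02 [[373.8, 205.2], [335.2, 215.7], [291.9, 227.6], [411.1, 195.0]]
-0.01 [[373.8, 205.4], [335.2, 215.5], [291.8, 226.9], [411.1, 195.7]]
0 [[373.8, 205.6], [335.2, 215.3], [291.8, 226.2], [411.1, 196.3]]
0.01 [[373.8, 205.8], [335.2, 215.1], [291.8, 225.5], [411.0, 197.0]]
0.02 [[373.8, 206.0], [335.2, 214.8], [291.7, 224.8], [411.0, 197.6]]
0.03 [[373.8, 206.3], [335.2, 214.6], [291.7, 224.1], [411.0, 198.2]]
inner_left ((0.5153478995533627, 0.7179158389224902), 0.9601379512151083)
inner_right ((-0.20141456106759925, 0.18764767944816363), 1.0459521452585856)
tipR ((0.5843104314154557, -0.4162448754154333), 0.8426714838875664)
tipL ((0.04708892102134943, 0.4013075083515325), 0.8903602149751452)
```

View pics/cmp.png

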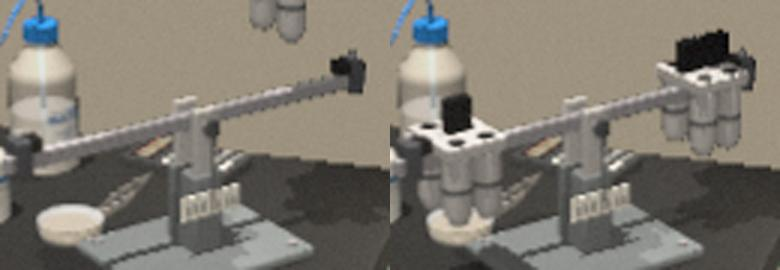

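Scene comparison (left: unloaded; right: now): the bar is level to within ≈0.4 px at the tips (≈0.006 rad). I'll check the touching by nudging gently with shut fingertips on the bridge's inner face, singles first.

```bash
python3 -m handwheel '[[1,0.003,0.02,0,0],[1,0.0061,0.0408,0,0],[1,0.0061,0.0408,0,0],[1,0.0061,0.0408,-0.03,0],[1,0.0061,0.0408,-0.06,0]]' 25; python3 -m handwheel '[[1,0,0,-0.02,0],[1,0,0,-0.035,0],[1,0,0,-0.035,0],[1,0,0,-0.035,0]]' ; python3 s.py
```

```text
time: 33.35
ee_pos: [0.5733, -0.0556, 0.1931]
tcp_rot: [179.6, 1.3, -9.3]
wrist_force: [0.9, -0.3, -0.5]
opening: -0.0
time: 33.75
ee_pos: [0.5729, -0.0559, 0.1578]
tcp_rot: [179.6, 1.4, -9.3]
wrist_force: [0.7, 0.3, 0.6]
opening: -0.0002
33.75 [ 0.5729 -0.0559  0.1578] [179.6   1.4  -9.3] F [0.65 0.32 0.62] T [-0.02 -0.   -0.02] -0.0002
```

```bash
python3 -m handwheel '[[1,0.0008,0,-0.008,0],[1,0.0008,0,-0.0155,0],[1,0.0008,0,-0.0155,0],[1,0.0008,0,-0.0155,0]]' ; python3 s.py
python3 - <<'E'
from h import *
c=viewer.camera("scene"); crop(c["color"],330,150,430,240,6,"scene17c.png")
E
```

```text
time: 34.15
ee_pos: [0.5737, -0.0559, 0.1422]
tcp_rot: [179.6, 1.4, -9.3]
wrist_force: [0.6, -0.4, -0.5]
opening: -0.0001
34.15 [ 0.5737 -0.0559  0.1422] [179.6   1.4  -9.3] F [ 0.64 -0.43 -0.46] T [-0.   -0.   -0.01] -0.0001
```

View pics/scene17c.png

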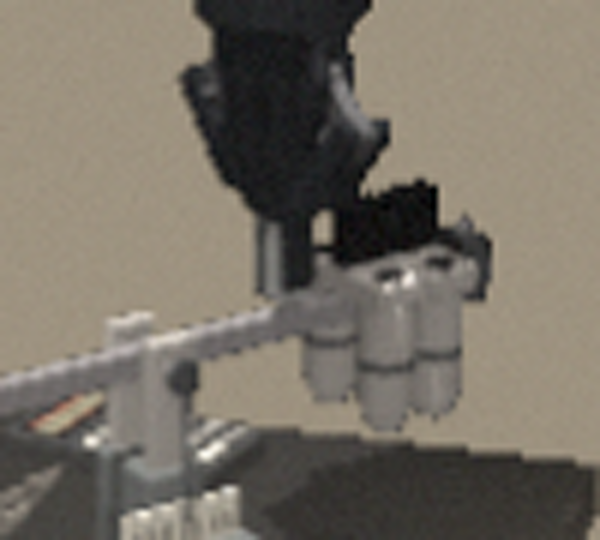

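Scene crop: the shut fingertips (≈(285,290)) sit just above the bar, inboard of the singles. Pushing outward.

```bash
python3 -m handwheel '[[1,-0.0005,-0.003,0,0],[1,-0.001,-0.006,0,0],[1,-0.0015,-0.009,0,0],[1,-0.0019,-0.0115,0,0],[1,-0.0019,-0.0115,0,0]]' ; python3 -m handwheel '[[1,0,0,0,0]]';python3 -m handwheel '[[1,-0.0001,-0.001,0,0],[1,-0.0002,-0.0015,0,0],[1,-0.0002,-0.0015,0,0]]'; python3 -m handwheel '[[1,0,0,0,0]]'
```

```text
time: 34.7
ee_pos: [0.5718, -0.0679, 0.1425]
tcp_rot: [179.6, 1.4, -9.3]
wrist_force: [1.3, 0.2, -0.6]
opening: -0.0
time: 34.8
ee_pos: [0.5718, -0.068, 0.1425]
tcp_rot: [179.6, 1.4, -9.3]
wrist_force: [0.1, -0.0, 0.8]
opening: -0.0001
time: 35.1
ee_pos: [0.5716, -0.0695, 0.1425]
tcp_rot: [179.6, 1.4, -9.3]
wrist_force: [0.2, 0.6, -0.2]
opening: -0.0003
time: 35.2
ee_pos: [0.5716, -0.0694, 0.1425]
tcp_rot: [179.6, 1.4, -9.3]
wrist_force: [0.9, -0.2, 0.3]
opening: 0.0007
```

```bash
python3 -m handwheel '[[1,-0.0001,-0.001,0,0],[1,-0.0002,-0.0015,0,0],[1,-0.0002,-0.0015,0,0]]'; python3 -m handwheel '[[1,0,0,0,0]]'
```

```text
time: 35.5
ee_pos: [0.5714, -0.071, 0.1425]
tcp_rot: [179.6, 1.4, -9.3]
wrist_force: [0.1, 0.1, 0.0]
opening: -0.0002
time: 35.6
ee_pos: [0.5714, -0.071, 0.1425]
tcp_rot: [179.6, 1.4, -9.3]
wrist_force: [0.4, 0.2, -0.0]
opening: 0.0002
```

```bash
python3 -m handwheel '[[1,-0.0001,-0.0006,0,0],[1,-0.0002,-0.001,0,0],[1,-0.0002,-0.001,0,0]]'; python3 -m handwheel '[[1,0,0,0,0]]'; python3 -m handwheel '[[1,-0.0001,-0.0006,0,0],[1,-0.0002,-0.001,0,0],[1,-0.0002,-0.001,0,0]]'; python3 -m handwheel '[[1,0,0,0,0]]'
```

```text
time: 35.9
ee_pos: [0.5712, -0.0716, 0.1424]
tcp_rot: [179.6, 1.4, -9.3]
wrist_force: [0.4, 3.7, -0.6]
opening: -0.0001
time: 36.0
ee_pos: [0.5712, -0.0716, 0.1424]
tcp_rot: [179.6, 1.4, -9.3]
wrist_force: [0.1, 1.1, -0.6]
opening: 0.0002
time: 36.3
ee_pos: [0.5711, -0.0723, 0.1424]
tcp_rot: [179.7, 1.4, -9.3]
wrist_force: [0.6, 4.7, -0.7]
opening: -0.0001
time: 36.4
ee_pos: [0.5711, -0.0722, 0.1423]
tcp_rot: [179.7, 1.4, -9.3]
wrist_force: [0.6, 4.2, 0.0]
opening: 0.0
```

```bash
python3 -m handwheel '[[1,-0.0001,-0.0005,0,0],[1,-0.0001,-0.0008,0,0],[1,-0.0001,-0.0008,0,0]]'; python3 -m handwheel '[[1,0,0,0,0]]'; python3 -m handwheel '[[1,0,0,0,0]]'
python3 - <<'E'
from h import *
c=viewer.camera("scene"); crop(c["color"],330,150,430,240,6,"scene18c.png")
c=viewer.camera("wrist"); cv2.imwrite("pics/w18.png",c["color"])
E
```

```text
time: 36.7
ee_pos: [0.571, -0.0728, 0.1423]
tcp_rot: [179.7, 1.4, -9.3]
wrist_force: [1.5, 5.1, -0.6]
opening: -0.0
time: 36.8
ee_pos: [0.571, -0.0726, 0.1423]
tcp_rot: [179.7, 1.4, -9.3]
wrist_force: [1.4, 4.9, -0.9]
opening: -0.0001
time: 36.9
ee_pos: [0.571, -0.0726, 0.1423]
tcp_rot: [179.7, 1.4, -9.2]
wrist_force: [0.9, 4.4, -0.4]
opening: -0.0001
```

View pics/scene18c.png

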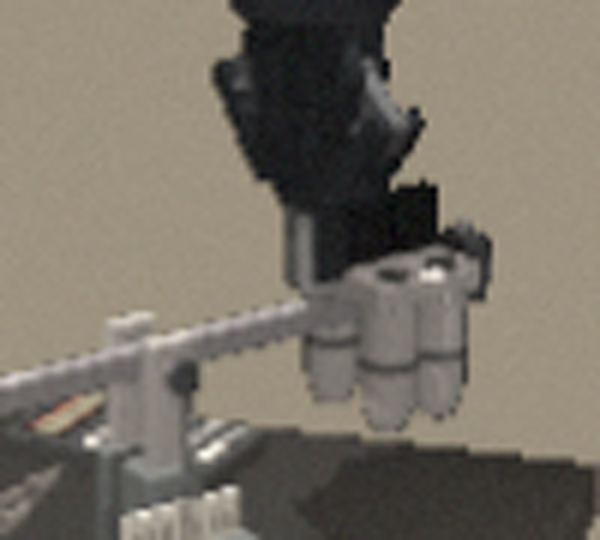

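Force rose at first contact to ≈4.5 N within ~1.5 mm: the singles were already against the buffer. Backing off slowly and repeating on the double.

```bash
python3 -m handwheel '[[1,0.0001,0.0006,0,0],[1,0.0002,0.0012,0,0],[1,0.0004,0.0025,0,0],[1,0.0008,0.005,0,0],[1,0.002,0.012,0,0]]'; python3 -m handwheel '[[1,0,0.003,0.03,0],[1,0,0.003,0.06,0],[1,0.0,0.03,0.07,0],[1,0.01,0.075,0.07,0],[1,0.02,0.12,0.07,0]]'; python3 -m handwheel '[[1,0,0,0,0],[1,0,0,0,0]]'; python3 s.py
```

```text
time: 37.5
ee_pos: [0.573, -0.0609, 0.1423]
tcp_rot: [179.7, 1.4, -9.3]
wrist_force: [0.0, 0.2, 0.2]
opening: -0.0001
time: 38.0
ee_pos: [0.5934, 0.0603, 0.2132]
tcp_rot: [179.7, 1.3, -9.4]
wrist_force: [1.7, -0.6, -0.2]
opening: 0.0001
time: 38.2
ee_pos: [0.5934, 0.0615, 0.2131]
tcp_rot: [179.7, 1.3, -9.3]
wrist_force: [0.0, -0.1, -0.1]
opening: -0.0002
38.2 [0.5934 0.0615 0.2131] [179.7   1.3  -9.3] F [ 0.   -0.08 -0.1 ] T [ 0.   -0.04  0.01] -0.0002
```

```bash
python3 -m handwheel '[[1,0.0027,0.019,0,0],[1,0.0027,0.019,-0.02,0],[1,0.0027,0.019,-0.045,0],[1,0.0027,0.019,-0.055,0],[1,0.0027,0.019,-0.055,0]]'; python3 -m handwheel '[[1,0,0,0,0]]'; python3 s.py
```

```text
time: 38.7
ee_pos: [0.5952, 0.0795, 0.1568]
tcp_rot: [179.6, 1.4, -9.3]
wrist_force: [-0.8, 0.4, 0.6]
opening: -0.0002
time: 38.8
ee_pos: [0.5954, 0.0789, 0.1579]
tcp_rot: [179.6, 1.4, -9.4]
wrist_force: [0.0, -1.3, 1.3]
opening: -0.0001
38.8 [0.5954 0.0789 0.1579] [179.6   1.4  -9.4] F [ 0.04 -1.29  1.27] T [ 0.06  0.   -0.  ] -0.0001
```

```bash
python3 -m handwheel '[[1,0.0003,0,-0.008,0],[1,0.0003,0,-0.0155,0],[1,0.0003,0,-0.0155,0]]'; python3 s.py;  python3 -m handwheel '[[1,0.0007,0.004,0,0],[1,0.0014,0.008,0,0],[1,0.002,0.012,0,0],[1,0.0027,0.0165,0,0],[1,0.0027,0.0165,0,0]]' ; python3 -m handwheel '[[1,0,0,0,0]]'; python3 s.py
```

```text
time: 39.1
ee_pos: [0.5954, 0.0788, 0.1413]
tcp_rot: [179.6, 1.5, -9.4]
wrist_force: [0.2, 0.3, -0.7]
opening: -0.0002
39.1 [0.5954 0.0788 0.1413] [179.6   1.5  -9.4] F [ 0.19  0.26 -0.73] T [ 0.02  0.02 -0.04] -0.0002
time: 39.6
ee_pos: [0.5982, 0.0961, 0.1414]
tcp_rot: [179.6, 1.4, -9.3]
wrist_force: [-1.1, -0.2, 0.3]
opening: -0.0
time: 39.7
ee_pos: [0.5982, 0.0963, 0.1414]
tcp_rot: [179.6, 1.4, -9.3]
wrist_force: [0.8, -0.0, 0.6]
opening: 0.0002
39.7 [0.5982 0.0963 0.1414] [179.6   1.4  -9.3] F [ 0.79 -0.04  0.56] T [-0.   -0.06 -0.04] 0.0002
```

```bash
python3 -m handwheel '[[1,0.0002,0.001,0,0],[1,0.0002,0.0015,0,0],[1,0.0002,0.0015,0,0]]'; python3 -m handwheel '[[1,0,0,0,0]]'; python3 -m handwheel '[[1,0.0001,0.0006,0,0],[1,0.0002,0.001,0,0],[1,0.0002,0.001,0,0]]'; python3 -m handwheel '[[1,0,0,0,0]]'
```

```text
time: 40.0
ee_pos: [0.5984, 0.0977, 0.1414]
tcp_rot: [179.6, 1.4, -9.3]
wrist_force: [-0.2, -0.3, -0.0]
opening: 0.0002
time: 40.1
ee_pos: [0.5984, 0.0976, 0.1414]
tcp_rot: [179.6, 1.4, -9.3]
wrist_force: [0.3, 0.5, -0.4]
opening: 0.0003
time: 40.4
ee_pos: [0.5986, 0.0987, 0.1414]
tcp_rot: [179.6, 1.4, -9.3]
wrist_force: [-0.2, -0.3, -0.1]
opening: 0.0004
time: 40.5
ee_pos: [0.5986, 0.0987, 0.1414]
tcp_rot: [179.6, 1.4, -9.3]
wrist_force: [0.4, -0.1, 0.4]
opening: -0.0
```

```bash
python3 -m handwheel '[[1,0.0001,0.0006,0,0],[1,0.0002,0.001,0,0],[1,0.0002,0.001,0,0]]'; python3 -m handwheel '[[1,0,0,0,0]]'
```

```text
time: 40.8
ee_pos: [0.5988, 0.0997, 0.1414]
tcp_rot: [179.6, 1.4, -9.3]
wrist_force: [0.2, 0.3, 0.9]
opening: -0.0
time: 40.9
ee_pos: [0.5988, 0.0998, 0.1414]
tcp_rot: [179.6, 1.4, -9.3]
wrist_force: [-0.0, 0.6, 0.4]
opening: 0.0001
```

```bash
python3 -m handwheel '[[1,0.0001,0.0006,0,0],[1,0.0002,0.001,0,0],[1,0.0002,0.001,0,0]]'; python3 -m handwheel '[[1,0,0,0,0]]'
```

```text
time: 41.2
ee_pos: [0.599, 0.1008, 0.1414]
tcp_rot: [179.6, 1.4, -9.3]
wrist_force: [-0.1, -0.0, 0.8]
opening: -0.0001
time: 41.3
ee_pos: [0.599, 0.1008, 0.1414]
tcp_rot: [179.6, 1.4, -9.3]
wrist_force: [0.3, -0.3, 0.2]
opening: 0.0
```

```bash
python3 -m handwheel '[[1,0.0001,0.0006,0,0],[1,0.0002,0.001,0,0],[1,0.0002,0.001,0,0]]'; python3 -m handwheel '[[1,0,0,0,0]]'
```

```text
time: 41.6
ee_pos: [0.5991, 0.1015, 0.1413]
tcp_rot: [179.6, 1.5, -9.3]
wrist_force: [0.1, -2.9, -0.7]
opening: 0.0002
time: 41.7
ee_pos: [0.5991, 0.1014, 0.1412]
tcp_rot: [179.6, 1.5, -9.3]
wrist_force: [-0.1, -1.2, 0.2]
opening: 0.0004
```

```bash
python3 -m handwheel '[[1,0.0001,0.0006,0,0],[1,0.0002,0.001,0,0],[1,0.0002,0.001,0,0]]'; python3 -m handwheel '[[1,0,0,0,0]]'
```

```text
time: 42.0
ee_pos: [0.5992, 0.1022, 0.1412]
tcp_rot: [179.5, 1.5, -9.4]
wrist_force: [-0.6, -4.7, -1.9]
opening: -0.0003
time: 42.1
ee_pos: [0.5992, 0.1021, 0.1411]
tcp_rot: [179.5, 1.5, -9.4]
wrist_force: [-1.3, -3.3, 0.1]
opening: -0.0001
```

Same on the double: contact and an immediate firm rise to ≈4 N, so it was touching. Retract and check.

```bash
python3 -m handwheel '[[1,-0.0001,-0.0006,0,0],[1,-0.0002,-0.0012,0,0],[1,-0.0004,-0.0025,0,0],[1,-0.0008,-0.005,0,0],[1,-0.002,-0.012,0,0]]'; python3 -m handwheel '[[1,0,-0.002,0.03,0],[1,0,-0.002,0.07,0],[1,-0.03,-0.002,0.11,0],[1,-0.08,-0.002,0.13,0],[1,-0.13,0,0.13,0]]'; python3 -m handwheel '[[1,-0.03,0.02,0,0],[1,-0.06,0.05,0,0],[1,-0.06,0.09,0,0],[1,-0.06,0.09,0,0],[1,-0.06,0.09,0,0]]'; python3 tilt.py; python3 s.py
python3 - <<'E'
from h import *
c=viewer.camera("top"); cv2.imwrite("pics/top19.png",c["color"]); crop(c["color"],300,180,500,270,4,"top19c.png")
c=viewer.camera("scene"); crop(c["color"],270,160,430,280,5,"scene19c.png")
E
```

```text
time: 42.6
ee_pos: [0.5972, 0.0903, 0.1411]
tcp_rot: [179.6, 1.5, -9.3]
wrist_force: [-0.1, -0.7, 0.8]
opening: -0.0002
time: 43.1
ee_pos: [0.4705, 0.0898, 0.2735]
tcp_rot: [179.6, 1.3, -9.4]
wrist_force: [0.4, -0.1, 0.5]
opening: 0.0
time: 43.6
ee_pos: [0.4103, 0.1802, 0.2736]
tcp_rot: [179.6, 1.2, -9.2]
wrist_force: [0.5, -0.1, 0.3]
opening: -0.0002
-0.03 [[373.8, 205.0], [335.2, 215.9], [291.9, 228.3], [411.1, 194.4]]
-0.02 [[373.8, 205.2], [335.2, 215.7], [291.9, 227.6], [411.1, 195.0]]
-0.01 [[373.8, 205.4], [335.2, 215.5], [291.8, 226.9], [411.1, 195.7]]
0 [[373.8, 205.6], [335.2, 215.3], [291.8, 226.2], [411.1, 196.3]]
0.01 [[373.8, 205.8], [335.2, 215.1], [291.8, 225.5], [411.0, 197.0]]
0.02 [[373.8, 206.0], [335.2, 214.8], [291.7, 224.8], [411.0, 197.6]]
0.03 [[373.8, 206.3], [335.2, 214.6], [291.7, 224.1], [411.0, 198.2]]
inner_left ((0.5102874116869485, 0.7990321032785506), 0.9682085749308268)
inner_right ((-0.6231130374360898, 0.23911293724267324), 1.0071242470211452)
tipR ((0.53243681577095, -0.7496089583814474), 0.8707242345809937)
tipL ((0.12225880905361741, 0.531504357010034), 0.9049198647340139)
43.65 [0.4105 0.1796 0.2736] [179.6   1.2  -9.3] F [ 0.67 -0.69  0.41] T [-0.02 -0.04 -0.04] 0.0002
```

View pics/top19c.png

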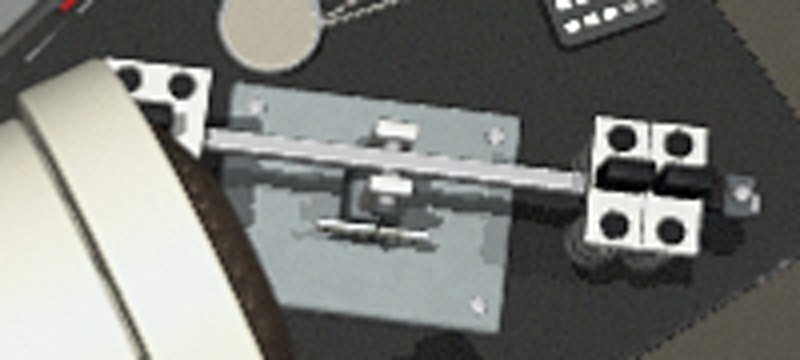

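View pics/scene19c.png

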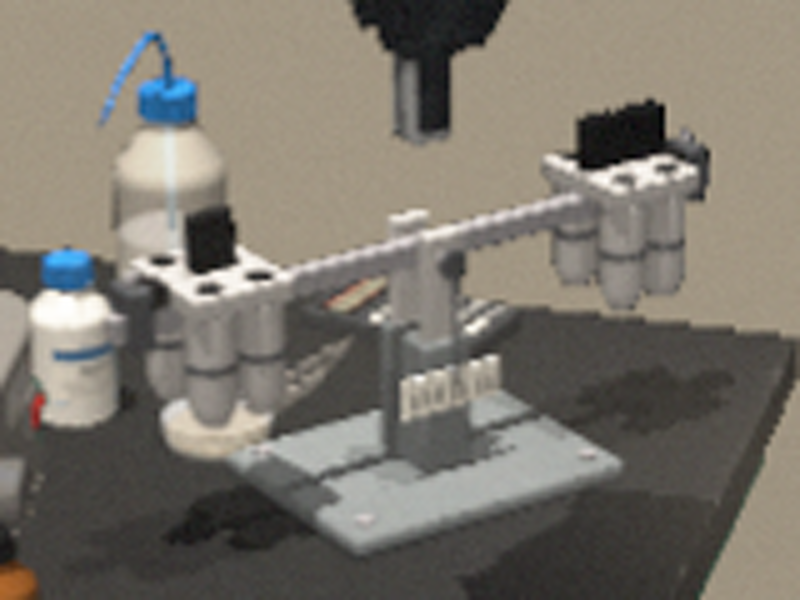

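View pics/top19.png

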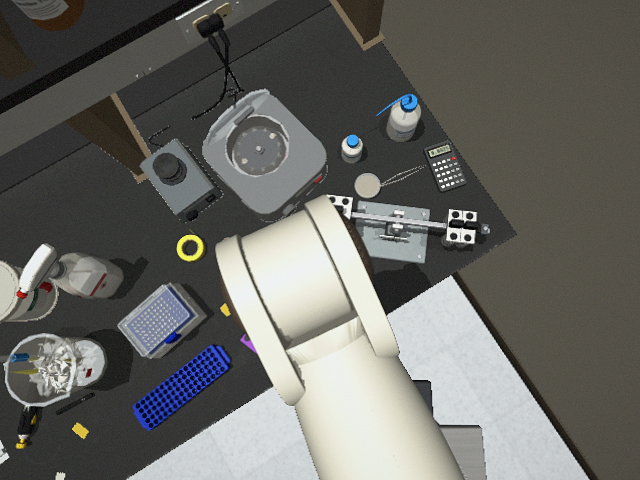

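Run:
```python
from h import *
a=cv2.cvtColor(cv2.imread("pics/scene3.png"),6).astype(np.float32)
b=np.mean([cv2.cvtColor(viewer.camera("scene")["color"],6).astype(np.float32) for _ in range(6)],0).astype(np.float32)
cv2.imwrite("pics/avg.png",b)
for x0,x1,y0,y1 in [(287,296,218,238),(404,416,182,206),(408,416,182,206),(330,344,205,224),(362,374,196,214),(345,352,195,240)]:
    t=a[y0:y1,x0:x1]; up=8
    T=cv2.resize(t,None,fx=up,fy=up,interpolation=cv2.INTER_CUBIC); S=cv2.resize(b[y0-3:y1+3,x0-2:x1+2],None,fx=up,fy=up,interpolation=cv2.INTER_CUBIC)
    r=cv2.matchTemplate(S,T,cv2.TM_CCOEFF_NORMED); _,m,_,l=cv2.minMaxLoc(r); print((x0,x1,y0,y1),"dx,dy px",l[0]/up-2,l[1]/up-3,round(m,3))
v=np.vstack([cv2.resize(np.hstack([i[212:240,280:310],i[178:206,395:425]]),None,fx=10,fy=10,interpolation=cv2.INTER_CUBIC) for i in (a,b)]); cv2.imwrite("pics/tips.png",v)
```

```text
(287, 296, 218, 238) dx,dy px -0.125 0.25 0.977
(404, 416, 182, 206) dx,dy px 0.375 -1.125 0.629
(408, 416, 182, 206) dx,dy px 0.5 -0.875 0.875
(330, 344, 205, 224) dx,dy px 0.125 0.125 0.964
(362, 374, 196, 214) dx,dy px -0.375 0.0 0.928
(345, 352, 195, 240) dx,dy px 0.0 0.0 0.984[ WARN:0@9.610] global loadsave.cpp:1063 imwrite_ Unsupported depth image for selected encoder is fallbacked to CV_8U.
```

View pics/tips.png

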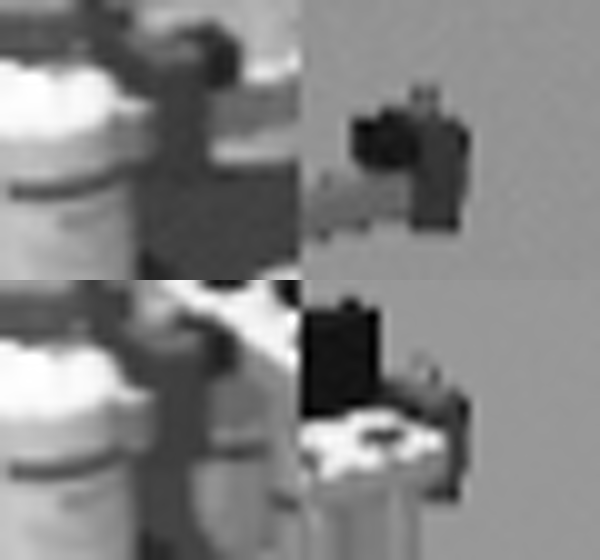

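```bash
python3 -c "
from workcell import job_done
print(job_done())"; python3 s.py
```

```text
the job is handed in; nothing more can be done
None
the job is handed in; nothing more can be done
```

All three carriers hang on the bar as asked, and I handed the job in at about 44 s. I hung single_1 on the right arm first, then the double on the left, then single_2 beside single_1. I slid each one outward until I felt it touch, with wrist readings up to about 4.3 N while sliding.

**Contact:** I then nudged each arm with shut fingertips. Force rose at once on both, with a highest reading of about 5 N, so both groups were already against their buffers.

**Level:** Compared with the unloaded bar, the tips differ by about 0.25 to 1 px in the scene camera, which is roughly 0.01 rad with the left arm slightly down. The bar is close to level but not exactly zero. I put it down to small mass differences or pixel noise, because nothing suggested a gap.

**Not checked:**
- I never read the tilt while the bar was moving. In the pictures taken after each release it was well clear of the stops.
- The arm blocked part of the last top view, so I did not see every bystander or the purple look-alike at the end. I never touched any of them on purpose, and no force reading suggested I had.

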